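Pack the chassis hardware into its fitted case

ROBOT

A 6-joint arm with a two-finger parallel gripper is mounted at the origin on the work surface. World frame = base frame: x ahead of the robot, y to its left, z up, the work surface at z = 0. Lengths are in m, angles in rad, forces in N, time in s.
With the tool pointing down it reaches from about 0.275 to 0.825 m from the base axis. Payload 4.9 kg.
Tool frame: the origin (TCP) lies on the centre line of the jaws, within the pads' length; the fingertips stand 17 mm ahead of it and the grasp point (between the pads) lies 2 mm behind it; z points along the fingers, y is the line along which they close (so a half turn about z gives the same grasp; the last joint's range is limited). The gripper opens to 85 mm and grips with 20 to 120 N. Pads are 22 mm wide; open, the fingers measure 114 mm over their backs; the gripper's body (76 mm by 85 mm) begins 54 mm behind the grasp point. The pads swing forward as they close: fully open they stand 13 mm farther back than shut.
Start: joints at [1.121, 0.326, -0.193, 1.052, 0, 1.437], TCP at [0.171, 0.523, 0.248] pointing down, gripper open.
Joint ranges: [-2.65, 2.65], [-0.97, 1.79], [-1.3, 1.35], [-1.93, 2.1], [-1.47, 1.37], [-3.14, 3.14]. Speed limits (rad/s): [2.57, 2.57, 3.14, 3.14, 3.14, 3.14].

INTERFACE

Orientations are given as a 3x3 rotation matrix whose columns are the frame's x, y, z axes.
In Python, from rig import robot gives the robot as it stands.
- The arm moves only by the shell command python3 -m pendant 'ROWS' [OPENING] [FORCE]. ROWS is JSON, a list that holds one entry, the list of rows, each a list of 4 numbers: the shift along the tool's x, y, z scaled (see below), then the turn about the tool's z scaled (see below). A call has 1 to 10 rows; each row shifts and turns the commanded pose from where the row before left it, along the tool's axes as they then stand; what a row does not reach is not made up. The controller multiplies each number of a shift by 60 mm and each number of a turn by 8 degrees. A row lasts 1/8 s, in which the tool goes at most 62.5 mm and 10.7 degrees, less where a joint would pass 70% of its speed; a pose out of reach is approached as far as the arm can. A call with a number of a shift or a turn outside -1 to 1 is refused whole. A call with a gripper value outside its range is refused whole. OPENING is the closure, from -1 (fully open) to 1 (shut), set as the call begins (- or left out, the last holds). The fingers move at their own pace and stop on an object; FORCE is the grip in N (left out, the last holds). Time passes only in rows, so rows that do not move let the fingers close. It gives the time, the measured TCP pose, the force, the opening and the grip force at its end, in the units of the state.
- robot.observe(): the state, without advancing time (a new reading comes with each control period).
- robot.snapshot(name): name is "scene" or "top" or "wrist"; returns a dict with "pixels" (400x640x3 uint8, red, green, blue), "depth" (400x640 float32, m along the optical axis (not along the pixel's ray), 0 where there is no reading), "fx", "fy", "cx", "cy" (pixels), "cam_to_world" (4x4, takes a point from camera to world coordinates). Camera axes: x right, y down, z forward; pixel columns grow to the right and rows downward; lengths in m; the calibration is good to about 2 mm. A picture is of the moment at which its call begins.
- robot.hand_in(): hands the job in; it is judged then, once.
The state is a dict: "time_s": time; "q": joint angles; "joint_vel": joint speeds; "effort": joint torques, N m; "ee_pos": TCP position; "eef_rot": TCP orientation; "ft_force": force on the tool from outside, world axes, zero at the start; "torque": the same for the moment, N m; "grip_width": finger opening in m; "finger_force": force on a finger pad.
Only numpy, scipy, OpenCV 4.12 (cv2) and the standard library are available. Lean on these libraries where they do the work, as an engineer would, in place of code of your own. Each camera call takes 0.05 s, during which the arm holds its last target. There are 200 camera calls.

TASK

Lift the retaining bar out of its two brackets on the rack and lay it flat on the black rubber mat; only then take out the three aluminium pieces it held. Pack every heatsink there is and the three aluminium pieces into the plywood case so that all of them sit upright, square and fully home on its floor: the heatsinks lie under the arm of the long elbow, next to the case's inside ledge, the long elbow's arm tip rests on that ledge, the step block overlaps the elbow, and the end elbow overlaps the step block against the far end wall. Then put the bar back, centred, in both brackets of the empty rack, and leave the tape roll and the spare knob where they are.

Things in the scene. Friction and masses are not known exactly. Their poses are not given: they have to be found in the camera images.
- case: Fixed plywood case, open on top, 52 (x) x 205 (y) mm. Origin: centre of its underside on the bench; y along its length, z up. Floor top at z = 6 mm. Inside 40 mm wide (x -20..20), 189 mm long (y -94.5..94.5). Long side walls (6 mm thick) are low, top at z = 14 mm; end walls (8 mm thick) reach z = 56 mm. Pieces go in only straight down from above, so what overlaps a piece must come after it.
- ledge (a point): Centre of the top of the dark wooden ledge inside the case against its -y end wall: 10 mm long (case y -94.5..-84.5), top 30 mm above the case floor. The long elbow's arm tip rests here.
- pocket (a point): On the case floor, middle of the room for heatsinks (case y = -42.5, z = 6 mm). They stand with the 36 mm side across the case, centres between case y = -71 and -14 mm: room for three in a row at 28 mm pitch. The elbow's arm then passes 2 mm above them.
- place_long (a point): Where the long elbow's origin belongs (case y = -15.5, z = 6 mm), its axes parallel to the case's. About 2 mm of play to each neighbour and end wall.
- place_step (a point): Where the step block's origin belongs (case y = 42.5, z = 6 mm), axes parallel to the case's; 2 mm of play each way.
- place_end (a point): Where the end elbow's origin belongs (case y = 76.5, z = 6 mm), axes parallel to the case's; 2 mm of play each way, the foot's +y face against the +y end wall.
- rack: Fixed light wooden rack, board 64 (x) x 300 (y) mm. Origin: centre of its underside; y along its length, z up. Floor top z = 8 mm, low side lips (top z = 14) at x = +-21..27. The three aluminium pieces stand on it in a row, axes parallel to the rack's: long elbow at y = -44, arm resting on a wooden support (y -122..-62, top z = 38); step block and end elbow in either order at y = 42 and 102.
- slot_a (a point): Middle of the slot bottom of the rack's -y steel bracket (rack y = -137, z = 58 mm). The bracket is 40 (x) x 10 (y) mm; its open U slot is 18 mm wide in x, prong tops 16 mm above the slot bottom (rack z = 74 mm). The bar lies in both slots, above the pieces.
- slot_b (a point): The same for the +y bracket (rack y = +137, z = 58 mm).
- mat: Fixed thin black rubber mat on the bench, 70 (x) x 240 (y) x 3 mm. Origin: centre of its underside, y along its length.
- bar: Loose steel retaining bar, 12 x 12 mm in section, 310 mm long (along y), 0.2 kg. Origin: centre of its underside, z up. On its middle stands a dark wooden grip tab 12 mm thick (x), 40 mm long (y), from z = 12 to 42 mm.
- long_elbow: Loose aluminium elbow, 36 mm wide in x, 46 mm high. Origin at the height of the foot's underside, on the mid-width, at the length of its centre of mass. Arm: y -77.5..38, z 30..46 mm. Leg: y 16..52, z 0..30 mm, so a 14 mm shoulder at z = 30 sticks out past the arm at the +y end. About 0.22 kg. Take it across x by the upper 15 mm of the arm at y = 0.
- step_block: Loose aluminium Z-shaped block, 36 mm wide in x, 46 mm high. Origin at the height of the underside, mid-width. Foot: y -4..26, z 0..30 mm. Upper part: y -18..12, z 30..46 mm: a 14 mm lip overhangs at -y and a 14 mm shoulder is left at +y. About 0.13 kg. Take it across x by the upper 15 mm at y = 0.
- end_elbow: Loose aluminium small elbow, 36 mm wide in x, 46 mm high. Origin at the height of the underside, mid-width. Foot: y -6..16, z 0..30 mm. Upper part: y -20..16, z 30..46 mm: a 14 mm lip overhangs at -y. About 0.12 kg. Take it across x by the upper 15 mm at y = 0.
- tape_roll: Bystander: roll of tape lying flat, 70 mm across, 19 mm high. Origin: centre of its underside.
- spare_knob: Bystander: grey instrument knob lying on the bench behind the rack, 30 mm across, 19 mm high. Origin: centre of its underside.
- heatsink1: Loose black finned heatsink, one of up to three alike (some may be absent): a block 36 (x) x 26 (y) x 28 mm high, 60 g, fins upward, standing on the bench at any yaw. Origin: centre of its underside. Take it across x (36 mm).
- heatsink2: Loose black finned heatsink, one of up to three alike (some may be absent): a block 36 (x) x 26 (y) x 28 mm high, 60 g, fins upward, standing on the bench at any yaw. Origin: centre of its underside. Take it across x (36 mm).
- heatsink3: Loose black finned heatsink, one of up to three alike (some may be absent): a block 36 (x) x 26 (y) x 28 mm high, 60 g, fins upward, standing on the bench at any yaw. Origin: centre of its underside. Take it across x (36 mm).
Things that resemble listed ones, but are neither listed nor needed, are in the scene too. Leave any green look-alike of the heatsink3 alone.

How it is judged:
On the way, in this order (a step that is already met when the one before it is completed fails the run):
1. The bar lies released on the rubber mat while the three aluminium pieces are all still in the rack (x of bar in the frame of mat between -0.035 and 0.035 m and y of bar in the frame of mat between -0.1 and 0.1 m and z of bar in the frame of mat between 0 and 0.007 m and angle between bar's own z axis and vertical below 0.1 rad and linear speed of bar below 0.03 m/s and contact force between the fingers and bar below 0.3 N and x of long_elbow in the frame of rack between -0.03 and 0.03 m and y of long_elbow in the frame of rack between -0.13 and 0.13 m and x of step_block in the frame of rack between -0.03 and 0.03 m and y of step_block in the frame of rack between -0.13 and 0.13 m and x of end_elbow in the frame of rack between -0.03 and 0.03 m and y of end_elbow in the frame of rack between -0.13 and 0.13 m), for 0.2 s.
2. All heatsinks and the three aluminium pieces are packed home in the case, the bar still out of the rack (x of long_elbow in the frame of case between -0.005 and 0.005 m and y of long_elbow in the frame of case between -0.0235 and -0.0075 m and z of long_elbow in the frame of case between 0.002 and 0.0095 m and angle between each of long_elbow, step_block, end_elbow's own z axis and vertical below 0.08 rad and angle between the y axis of each of long_elbow, step_block, end_elbow and the y axis of case, either way round below 0.08 rad and x of step_block in the frame of case between -0.005 and 0.005 m and y of step_block in the frame of case between 0.0345 and 0.0505 m and z of step_block in the frame of case between 0.002 and 0.0095 m and x of end_elbow in the frame of case between -0.005 and 0.005 m and y of end_elbow in the frame of case between 0.0685 and 0.0845 m and z of end_elbow in the frame of case between 0.002 and 0.0095 m and x of heatsink1 in the frame of case between -0.006 and 0.006 m and y of heatsink1 in the frame of case between -0.076 and -0.005 m and z of heatsink1 in the frame of case between 0.002 and 0.0095 m and angle between each of heatsink1, heatsink2, heatsink3's own z axis and vertical below 0.1 rad and x of heatsink2 in the frame of case between -0.006 and 0.006 m and y of heatsink2 in the frame of case between -0.076 and -0.005 m and z of heatsink2 in the frame of case between 0.002 and 0.0095 m and x of heatsink3 in the frame of case between -0.006 and 0.006 m and y of heatsink3 in the frame of case between -0.076 and -0.005 m and z of heatsink3 in the frame of case between 0.002 and 0.0095 m and horizontal distance between bar and rack above 0.06 m), for 0.2 s.
At the end, for the whole second after the job is handed in: Heatsinks upright on the case floor under the elbow's arm; the three pieces in their packed places within 5 mm across, 8 mm along, 3.5 mm in height and 0.08 rad; bar in both slots within 6 mm across, 12 mm along, 4 mm in height and 0.05 rad; all at rest (x of long_elbow in the frame of case between -0.005 and 0.005 m and y of long_elbow in the frame of case between -0.0235 and -0.0075 m and z of long_elbow in the frame of case between 0.002 and 0.0095 m and angle between each of long_elbow, step_block, end_elbow's own z axis and vertical below 0.08 rad and angle between the y axis of each of long_elbow, step_block, end_elbow and the y axis of case, either way round below 0.08 rad and x of step_block in the frame of case between -0.005 and 0.005 m and y of step_block in the frame of case between 0.0345 and 0.0505 m and z of step_block in the frame of case between 0.002 and 0.0095 m and x of end_elbow in the frame of case between -0.005 and 0.005 m and y of end_elbow in the frame of case between 0.0685 and 0.0845 m and z of end_elbow in the frame of case between 0.002 and 0.0095 m and x of heatsink1 in the frame of case between -0.006 and 0.006 m and y of heatsink1 in the frame of case between -0.076 and -0.005 m and z of heatsink1 in the frame of case between 0.002 and 0.0095 m and angle between each of heatsink1, heatsink2, heatsink3's own z axis and vertical below 0.1 rad and x of heatsink2 in the frame of case between -0.006 and 0.006 m and y of heatsink2 in the frame of case between -0.076 and -0.005 m and z of heatsink2 in the frame of case between 0.002 and 0.0095 m and x of heatsink3 in the frame of case between -0.006 and 0.006 m and y of heatsink3 in the frame of case between -0.076 and -0.005 m and z of heatsink3 in the frame of case between 0.002 and 0.0095 m and linear speed of each of long_elbow, step_block, end_elbow, heatsink1, heatsink2, heatsink3, bar below 0.02 m/s and x of bar in the frame of rack between -0.006 and 0.006 m and y of bar in the frame of rack between -0.012 and 0.012 m and z of bar in the frame of rack between 0.054 and 0.0625 m and angle between bar's own z axis and vertical below 0.15 rad and angle between the y axis of bar and the y axis of rack, either way round below 0.05 rad); the robot touches nothing.
It fails at once if The tape roll is pushed more than 3 cm (distance of tape_roll from where it was at the start of the episode above 0.03 m).
It fails at once if The spare knob is pushed more than 3 cm (distance of spare_knob from where it was at the start of the episode above 0.03 m).
Of heatsink1, heatsink2, heatsink3 only 1 to 3 are there at a start; the rules pass over those that are not, and their reading is None.
At some moment in a run one of heatsink1, heatsink2, heatsink3 may be knocked a few centimetres aside while the robot is not near it.
It also fails if it takes over 210 s, if anything falls off the work surface, if the arm or the gripper's body presses on something with over 40 N, if the wrist force passes 120 N, or if a joint passes its speed limit or range.

## Working session

There is one attempt and no reset: what is moved stays moved. The work goes in short steps, Python scripts to look and compute and a shell command to move; the robot and the scene stay as the last step left them, time stands still between calls to the robot, and variables do not carry over. Pictures are saved under pics/ and viewed, at most 17 in all, crops included, and the job is handed in when it is done.

```bash
ls; mkdir -p pics; python3 - <<'E'
from rig import robot
import cv2,numpy as np
s=robot.observe();print(s)
for n in ["scene","top"]:
    d=robot.snapshot(n);np.savez("%s0.npz"%n,**d)
    cv2.imwrite("pics/%s0.png"%n,d["pixels"][:,:,::-1]);print(n,d["fx"],d["cx"],d["cy"],d["cam_to_world"])
E
```

```text
pics
{'time_s': 0.0, 'q': array([ 1.12079619e+00,  3.26961524e-01, -1.93576880e-01,  1.05199306e+00,
       -1.80866131e-07,  1.43662427e+00]), 'joint_vel': array([ 0.00018861,  0.00014849, -0.00028152,  0.00016027, -0.00101744,
       -0.00251801]), 'effort': array([ 4.09716949e-05, -4.43403804e+01,  2.62435770e+01,  1.55080104e-02,
       -1.50218657e-04, -1.38282729e-06]), 'ee_pos': array([0.17056656, 0.52230814, 0.24749486]), 'eef_rot': array([[-9.50539414e-01,  3.10603048e-01, -7.54562763e-04],
       [ 3.10603878e-01,  9.50538158e-01, -1.56247893e-03],
       [ 2.31929981e-04, -1.71956793e-03, -9.99998495e-01]]), 'ft_force': array([-0.27790446, -0.21104863,  0.00826641]), 'torque': array([ 0.03112969, -0.03251612, -0.03131364]), 'finger_force': 0.0, 'grip_width': 0.08496040067999597}
scene 480.24959924078934 316.87220415567526 199.4363748711029 [[-0.67728476  0.5719824  -0.46273263  1.06644626]
 [ 0.73560893  0.53744759 -0.41234645  0.46794133]
 [ 0.01283963 -0.61966622 -0.78476042  0.9139588 ]
 [ 0.          0.          0.          1.        ]]
top 382.3506823839075 319.2314601131394 204.51882193396793 [[ 2.14220049e-02 -9.72444707e-01  2.32147345e-01  3.31899214e-01]
 [-9.99760484e-01 -2.18768533e-02  6.15315389e-04  4.15140867e-03]
 [ 4.48029322e-03 -2.32104924e-01 -9.72680436e-01  1.15627192e+00]
 [ 0.00000000e+00  0.00000000e+00  0.00000000e+00  1.00000000e+00]]
```

View pics/top0.png

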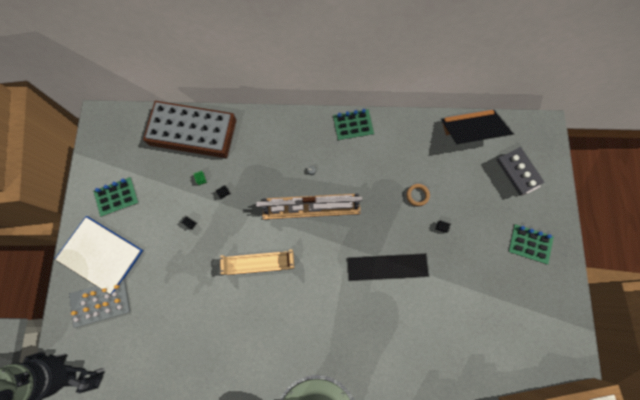

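View pics/scene0.png

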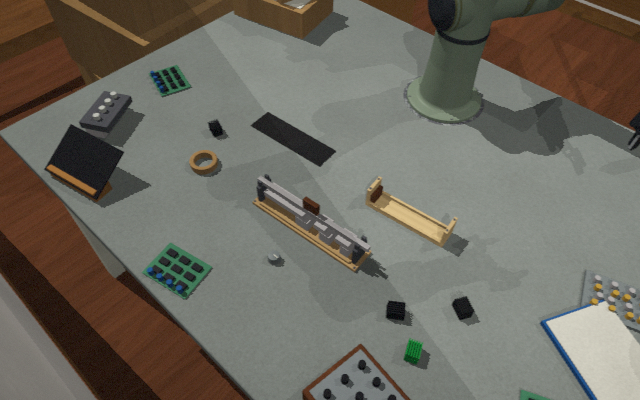

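```bash
python3 - <<'E'
import cv2,numpy as np
t=cv2.imread("pics/top0.png");s=cv2.imread("pics/scene0.png")
a=cv2.resize(t[150:290,170:460],(800,386),interpolation=cv2.INTER_CUBIC)
cv2.imwrite("pics/c1.png",a)
b=cv2.resize(s[160:300,230:480],(800,448),interpolation=cv2.INTER_CUBIC)
cv2.imwrite("pics/c2.png",b)
E
cat > h.py <<'E'
import numpy as np,cv2
from rig import robot
def world(d,u,v,z=None):
    "pixel -> world on plane z, or by depth if z is None"
    M=d["cam_to_world"];u=np.asarray(u,float);v=np.asarray(v,float)
    r=np.stack([(u-d["cx"])/d["fx"],(v-d["cy"])/d["fy"],np.ones_like(u)],-1)@M[:3,:3].T
    if z is None:k=d["depth"][v.astype(int),u.astype(int)]
    else:k=(z-M[2,3])/r[...,2]
    return M[:3,3]+r*k[...,None]
def cloud(d):
    v,u=np.mgrid[0:400,0:640];return world(d,u,v)
def rect(P):
    "min-area rectangle of xy points: centre, long axis yaw (deg, -90..90), sizes in mm"
    (c,s,a)=cv2.minAreaRect((np.asarray(P)[:,:2]*1000).astype(np.float32))
    if s[0]<s[1]:s=s[::-1];a+=90
    return np.round(c,1),round((a+90)%180-90,2),np.round(s,1)
def snap(name,tag):
    d=robot.snapshot(name);cv2.imwrite("pics/%s.png"%tag,d["pixels"][:,:,::-1]);np.savez(tag+".npz",**d);return d
E
python3 - <<'E'
from h import *
for n in ["top","scene"]:
    d=dict(np.load(n+"0.npz"));C=cloud(d);ok=d["depth"]>0
    px=d["pixels"].astype(int);dark=(px.max(2)<60)
    print(n,"noise bench",C[ok&(abs(C[...,2])<.005)][:,2].mean(),C[ok&(abs(C[...,2])<.005)][:,2].std())
    for nm,m in [("black",dark&(C[...,2]<.05)&(C[...,2]>-.01))]:
        k,l,st,_=cv2.connectedComponentsWithStats((m&ok).astype(np.uint8))
        for i in range(1,k):
            if 20<st[i,4]<6000:
                P=C[l==i];print(nm,st[i],rect(P),np.percentile(P[:,2],[5,50,95]).round(3))
E
```

```text
top noise bench -9.582676400153948e-05 0.0021151287942292787
black [347 113   8   6  32] (array([905.6, -94.3]), -54.13, array([22.1, 19.2])) [0.001 0.009 0.014]
black [359 112   7   5  27] (array([ 912.8, -127. ]), 25.72, array([20.9, 17.5])) [0.003 0.01  0.014]
black [441 112  62  33 468] (array([ 868. , -476.7]), -81.9, array([179.7,  85.9])) [0.004 0.04  0.049]
black [337 115   9   6  34] (array([900.1, -61.2]), -76.47, array([27.1, 20.1])) [0.002 0.01  0.014]
black [360 120   7   5  23] (array([ 884.8, -131.9]), -72.56, array([19.2, 12.6])) [0.007 0.011 0.014]
black [350 122   7   4  23] (array([878.4, -98.9]), 87.78, array([19.5, 12.1])) [0.007 0.01  0.013]
black [339 124   7   4  23] (array([870.7, -63.8]), -82.59, array([20.5, 11.5])) [0.005 0.01  0.012]
black [362 127   7   4  22] (array([ 861.4, -137.9]), -75.55, array([19.2, 11.4])) [0.005 0.01  0.014]
black [351 129   7   4  23] (array([ 853. , -103.6]), -70.65, array([20.1, 10.8])) [0.004 0.01  0.012]
black [341 131   7   4  22] (array([846.5, -70.3]), -78.42, array([19.9, 10.2])) [0.007 0.011 0.014]
black [143 141  84  
[... 4360 characters left out ...]
150 265  13  11  65] (array([ 913.5, -127.4]), 10.39, array([22. , 20.9])) [0.006 0.01  0.013]
black [171 264  12  10  70] (array([878.3, -98.1]), -77.48, array([25.3, 14.4])) [0.005 0.01  0.013]
black [163 273  13   9  63] (array([904.5, -94.1]), -74.52, array([24.2, 18.1])) [0.005 0.011 0.013]
black [184 272  12  10  75] (array([871.9, -64.3]), -73.63, array([24. , 14.3])) [0.004 0.011 0.013]
black [170 281  18  13  65] (array([900.3, -63.8]), -73.04, array([32.4, 20.4])) [0.003 0.009 0.013]
black [452 297  22  23 338] (array([538.2, 401.9]), -13.67, array([43.3, 42. ])) [0.006 0.026 0.031]
black [386 301  20  21 339] (array([638.3, 307.3]), -57.73, array([39.9, 30.6])) [0.002 0.026 0.031]
```

View pics/c1.png

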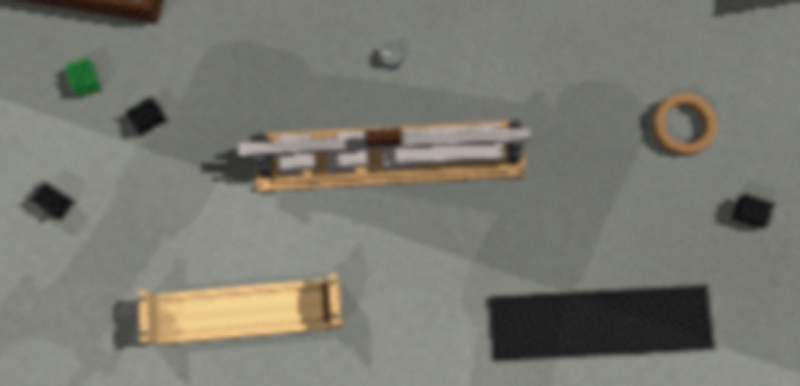

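View pics/c2.png

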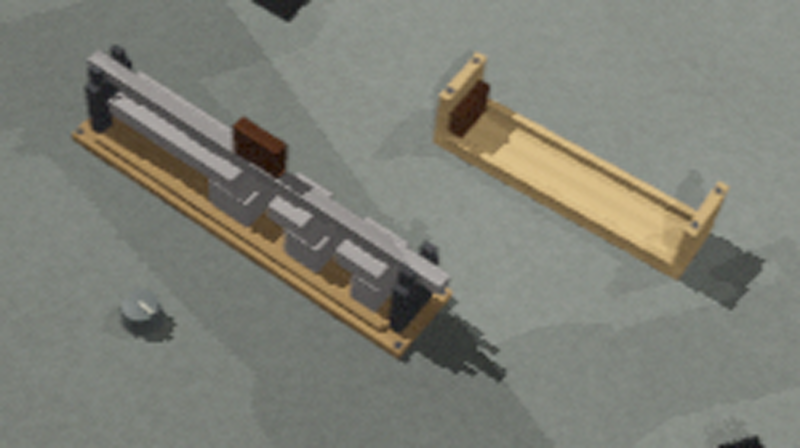

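```bash
python3 - <<'E'
from h import *
for n in ["top","scene"]:
    d=dict(np.load(n+"0.npz"));C=cloud(d);ok=d["depth"]>0
    R=ok&(abs(C[...,0]-.6)<.12)&(abs(C[...,1]-.03)<.2)
    for nm,a,b in [("bar",.064,.076),("tab",.088,.11),("pieces",.048,.06)]:
        m=R&(C[...,2]>a)&(C[...,2]<b);print(n,nm,m.sum(),rect(C[m]))
    K=ok&(abs(C[...,0]-.44)<.06)&(abs(C[...,1]-.18)<.14)
    for nm,a,b in [("caseall",.010,.07),("casetops",.05,.066)]:
        m=K&(C[...,2]>a)&(C[...,2]<b);print(n,nm,m.sum(),rect(C[m]))
    px=d["pixels"].astype(int)
    wood=(px[...,0]>px[...,2]+35)
    for nm,a,b in [("rackwood",.004,.02)]:
        m=R&wood&(C[...,2]>a)&(C[...,2]<b);print(n,nm,m.sum(),rect(C[m]))
E
```

```text
top bar 448 (array([601.3,  34.6]), -85.72, array([306.4,  30.4]))
top tab 66 (array([601.4,  35.7]), -84.44, array([37.9, 12. ]))
top pieces 477 (array([601. ,  32.4]), -85.42, array([289.2,  39.4]))
top caseall 507 (array([424.5, 180.6]), -83.67, array([206.1,  52.5]))
top casetops 110 (array([425.1, 180.1]), -83.88, array([205. ,  52.1]))
top rackwood 649 (array([601.4,  29.9]), -85.49, array([298.6,  65.8]))
scene bar 826 (array([601.7,  35. ]), -85.73, array([310.5,  32.6]))
scene tab 138 (array([602.2,  35.2]), -87.27, array([41. , 14.1]))
scene pieces 701 (array([602.2,  38.6]), -86.07, array([301.8,  42.2]))
scene caseall 1088 (array([424.9, 180.6]), -83.62, array([206.2,  56.6]))
scene casetops 171 (array([425.4, 180.6]), -83.41, array([206.3,  52.8]))
scene rackwood 1178 (array([622.5,  35.9]), -77.41, array([304.1,  61.7]))
```

```bash
cat >> h.py <<'E'
def plan(p,ang,s=None):
    "turn units so that the closing line lies at ang (deg), then shift units in the turned tool frame"
    s=s or robot.observe();R=s["eef_rot"];a=np.degrees(np.arctan2(R[1,1],R[0,1]))
    t=-((ang-a+90)%180-90);b=np.radians(a-t)
    ty=np.array([np.cos(b),np.sin(b),0]);tx=np.array([-ty[1],ty[0],0])
    D=np.asarray(p,float)-s["ee_pos"]
    print("turn",round(t/8,3),"shift",np.round([D@tx/.06,D@ty/.06,-D[2]/.06],3),"now",s["ee_pos"].round(4),"ang",round(a,2),"q6",round(s["q"][5],2))
E
python3 -c "
from h import *
plan([.601,.035,.25],4.3)"
```

```text
turn 8.451 shift [-8.637  6.545 -0.04 ] now [0.1706 0.5223 0.2476] ang 71.91 q6 1.44
```

```bash
python3 -m pendant '[[[0,0,0,0.939],[0,0,0,0.939],[0,0,0,0.939],[0,0,0,0.939],[0,0,0,0.939],[0,0,0,0.939],[0,0,0,0.939],[0,0,0,0.939],[0,0,0,0.939]]]' -1
python3 -m pendant '[[[-0.72,0.545,0,0],[-0.72,0.545,0,0],[-0.72,0.545,0,0],[-0.72,0.545,0,0],[-0.72,0.545,0,0],[-0.72,0.545,0,0]]]'
python3 -m pendant '[[[-0.72,0.545,0,0],[-0.72,0.545,0,0],[-0.72,0.545,0,0],[-0.72,0.545,0,0],[-0.72,0.545,0,0],[-0.72,0.545,0,0],[0,0,0,0],[0,0,0,0]]]'
python3 - <<'E'
from h import *
plan([.601,.035,.25],4.3)
d=snap("wrist","w1");M=d["cam_to_world"];print(M.round(4),d["fx"])
E
```

```text
time_s: 1.23
ee_pos: [0.1707, 0.5225, 0.2478]
eef_rot: [[-0.071, 0.998, -0.0], [0.998, 0.071, -0.001], [-0.001, -0.001, -1.0]]
ft_force: [-0.6, -0.0, -0.2]
grip_width: 0.0855
finger_force: 0.0
time_s: 1.98
ee_pos: [0.3866, 0.2775, 0.2481]
eef_rot: [[-0.075, 0.997, -0.0], [0.997, 0.075, -0.0], [-0.0, -0.0, -1.0]]
ft_force: [0.4, 1.2, -0.4]
grip_width: 0.0854
finger_force: 0.0
time_s: 2.98
ee_pos: [0.6002, 0.0355, 0.2476]
eef_rot: [[-0.075, 0.997, -0.002], [0.997, 0.075, 0.001], [0.001, -0.002, -1.0]]
ft_force: [-0.2, 0.4, 1.0]
grip_width: 0.0853
finger_force: 0.0
turn -0.003 shift [-0.009  0.013 -0.041] now [0.6002 0.0355 0.2476] ang 4.28 q6 1.43
[[ 0.9973  0.0714  0.0199  0.5959]
 [ 0.0741 -0.9555 -0.2855  0.109 ]
 [-0.0014  0.2862 -0.9582  0.374 ]
 [ 0.      0.      0.      1.    ]] 301.5163739918977
```

View pics/w1.png

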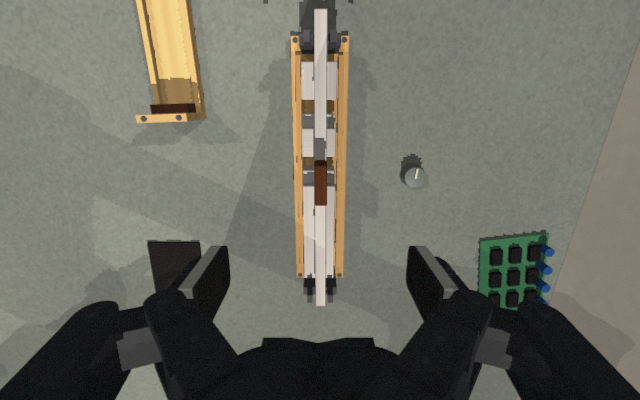

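```bash
python3 - <<'E'
from h import *
d=dict(np.load("w1.npz"));C=cloud(d);ok=d["depth"]>0
R=ok&(abs(C[...,0]-.6)<.1)&(abs(C[...,1]-.03)<.2)&(np.mgrid[0:400,0:640][0]<310)
R[240:,:240]=0;R[240:,400:]=0
px=d["pixels"].astype(int)
for nm,a,b in [("bar",.066,.076),("tab",.092,.11),("pieces",.050,.058),("rack",.006,.02)]:
    m=R&(C[...,2]>a)&(C[...,2]<b)
    if nm=="rack":m&=px[...,0]>px[...,2]+35
    print(nm,m.sum(),rect(C[m]),np.median(C[m][:,2]))
m=R&(C[...,2]>.066)&(C[...,2]<.076)&(px.min(2)>120);P=C[m];k=np.polyfit(P[:,1],P[:,0],1);print("bar line x at y=.035",np.polyval(k,.035),np.degrees(np.arctan(-k[0])))
E
```

```text
bar 3305 (array([602.6,  36.1]), -85.69, array([309. ,  29.8])) 0.07085310851102244
tab 541 (array([603.2,  36.3]), -85.9, array([39.6, 11.5])) 0.10056627514171007
pieces 3511 (array([602.7,  31.5]), -85.82, array([280.8,  39.8])) 0.054803942792965354
rack 5116 (array([603.1,  30.7]), -85.67, array([300.5,  64.2])) 0.009696421547734979
bar line x at y=.035 0.6034011104142122 4.351210659467016
```

```bash
python3 -m pendant '[[[0,0.043,0.5,0],[0,0,0.65,0],[0,0,0.65,0],[0,0,0.5,0],[0,0,0.34,0],[0,0,0,0]]]' -1 60
python3 -m pendant '[[[0,0,0,0],[0,0,0,0],[0,0,0,0],[0,0,0,0],[0,0,0,0],[0,0,0,0]]]' 1 60
python3 -m pendant '[[[0,0,-0.2,0],[0,0,-0.3,0],[0,0,-0.5,0],[0,0,-0.5,0],[0,0,0,0],[0,0,0,0]]]'
python3 -c "
from h import *
d=snap('wrist','w2');C=cloud(d);m=(d['depth']>0)&(d['pixels'].min(2)>110)&(C[...,2]>.08)&(C[...,2]<.12);P=C[m];print(rect(P),np.median(P[:,2]))
plan([.421,-.2025,.18],4.2)"
```

```text
time_s: 3.78
ee_pos: [0.6013, 0.037, 0.0886]
eef_rot: [[-0.077, 0.997, -0.004], [0.997, 0.077, 0.0], [0.001, -0.004, -1.0]]
ft_force: [0.4, -0.4, 1.2]
grip_width: 0.0852
finger_force: 0.0
time_s: 4.53
ee_pos: [0.6039, 0.0354, 0.0904]
eef_rot: [[-0.075, 0.997, 0.001], [0.997, 0.075, -0.0], [-0.0, 0.001, -1.0]]
ft_force: [-0.9, 0.6, 4.5]
grip_width: 0.011
finger_force: 60.0
time_s: 5.28
ee_pos: [0.6027, 0.0355, 0.1788]
eef_rot: [[-0.075, 0.997, -0.002], [0.997, 0.075, 0.0], [0.0, -0.002, -1.0]]
ft_force: [0.6, -0.0, -1.7]
grip_width: 0.0108
finger_force: 59.3
(array([0., 0.]), 0.0, array([0., 0.])) nan
turn 0.012 shift [-3.735 -3.306 -0.027] now [0.6024 0.0355 0.1784] ang 4.29 q6 1.43
  return _methods._mean(a, axis=axis, dtype=dtype,
  ret = ret.dtype.type(ret / rcount)
```

```bash
python3 -m pendant '[[[-0.3,-0.27,0,0],[-0.622,-0.551,0,0],[-0.622,-0.551,0,0],[-0.622,-0.551,0,0],[-0.622,-0.551,0,0],[-0.5,-0.43,0,0],[-0.3,-0.27,0,0],[-0.147,-0.062,0,0],[0,0,0,0],[0,0,0,0]]]'
python3 -m pendant '[[[0,0,0.4,0],[0,0,0.6,0],[0,0,0.6,0],[0,0,0.4,0],[0,0,0.2,0],[0,0,0.1,0],[0,0,0.06,0],[0,0,0,0],[0,0,0,0]]]'
```

```text
time_s: 6.58
ee_pos: [0.4271, -0.2018, 0.1795]
eef_rot: [[-0.076, 0.997, -0.0], [0.997, 0.076, 0.001], [0.001, -0.0, -1.0]]
ft_force: [0.2, -0.1, -2.4]
grip_width: 0.0111
finger_force: 59.1
time_s: 7.7
ee_pos: [0.4272, -0.2029, 0.0389]
eef_rot: [[-0.075, 0.997, 0.001], [0.997, 0.075, -0.001], [-0.001, 0.001, -1.0]]
ft_force: [-0.0, 0.2, -2.6]
grip_width: 0.0112
finger_force: 59.1
```

```bash
python3 -m pendant '[[[0,0,0.03,0],[0,0,0.02,0],[0,0,0,0],[0,0,0,0]]]'
python3 -m pendant '[[[0,0,0,0],[0,0,0,0],[0,0,0,0],[0,0,0,0]]]' -1
python3 -m pendant '[[[0,0,-0.3,0],[0,0,-0.8,0],[0,0,-0.9,0],[0,0,-0.9,0],[0,0,-0.6,0],[0,0,0,0],[0,0,0,0]]]'
python3 -c "
from h import *
d=snap('wrist','w3');d=snap('top','t1');d=snap('scene','s1');plan([.60,.0,.26],4.35)
"
```

```text
time_s: 8.2
ee_pos: [0.4268, -0.2026, 0.0354]
eef_rot: [[-0.075, 0.997, 0.0], [0.997, 0.075, -0.0], [-0.0, 0.0, -1.0]]
ft_force: [0.1, 0.1, -0.8]
grip_width: 0.0113
finger_force: 59.4
time_s: 8.7
ee_pos: [0.4267, -0.2026, 0.0353]
eef_rot: [[-0.075, 0.997, 0.0], [0.997, 0.075, -0.0], [-0.0, 0.0, -1.0]]
ft_force: [1.2, -0.4, 0.3]
grip_width: 0.0817
finger_force: 0.0
time_s: 9.57
ee_pos: [0.4263, -0.2023, 0.2447]
eef_rot: [[-0.075, 0.997, -0.001], [0.997, 0.075, 0.0], [0.0, -0.001, -1.0]]
ft_force: [-0.2, 0.2, -0.6]
grip_width: 0.0855
finger_force: 0.0
turn -0.007 shift [ 3.137  3.148 -0.269] now [ 0.4259 -0.202   0.2439] ang 4.3 q6 0.9
```

View pics/w3.png

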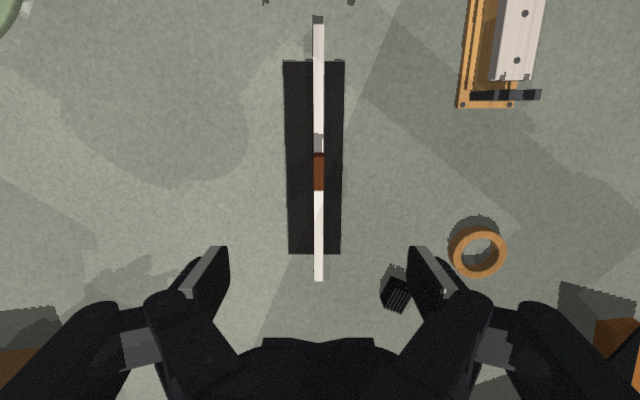

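```bash
cat >> h.py <<'E'
def heatsinks(d,zmin=.02,reg=None):
    C=cloud(d);px=d["pixels"].astype(int)
    m=(d["depth"]>0)&(px.max(2)<75)&(C[...,2]>zmin)&(C[...,2]<.034)&(C[...,0]>.25)&(C[...,0]<.75)&(abs(C[...,1])<.45)
    if reg is not None:m&=np.hypot(C[...,0]-reg[0],C[...,1]-reg[1])<.045
    k,l,st,_=cv2.connectedComponentsWithStats(m.astype(np.uint8))
    for i in range(1,k):
        if st[i,4]>30:
            P=C[l==i];r=rect(P)
            if 26<r[2][0]<55 and r[2][1]>15:print("hs",st[i,:2],st[i,4],r)
E
python3 - <<'E'
from h import *
for n in ["t1","s1"]:
    d=dict(np.load(n+".npz"));C=cloud(d);ok=d["depth"]>0
    print(n);heatsinks(d)
    m=ok&(abs(C[...,0]-.6)<.08)&(abs(C[...,1]-.03)<.16)&(C[...,2]>.046)&(C[...,2]<.062)&(d["pixels"].min(2)>100)
    k,l,st,_=cv2.connectedComponentsWithStats(m.astype(np.uint8))
    for i in range(1,k):
        if st[i,4]>25:print("al",st[i,4],rect(C[l==i]),np.median(C[l==i][:,2]).round(4))
heatsinks(dict(np.load("w3.npz")))
E
```

```text
t1
hs [216 186] 92 (array([638.4, 303.8]), -52.96, array([33.1, 26.8]))
hs [181 217] 49 (array([539.3, 398.9]), 58.32, array([32.9, 23.6]))
al 474 (array([605.4, -34.7]), -85.38, array([115.1,  36.9])) 0.0536
al 153 (array([592.3, 130.3]), -86.94, array([36. , 34.7])) 0.0538
al 121 (array([596.5,  69.2]), 2.61, array([35.5, 27.2])) 0.0534
s1
hs [208 120] 98 (array([ 544.6, -369.2]), 71.67, array([35.5, 26.6]))
hs [453 297] 243 (array([541.6, 401. ]), 58.85, array([35.6, 28.4]))
hs [387 301] 241 (array([638.5, 304.3]), -54.63, array([34.2, 28.4]))
al 626 (array([605. , -34.5]), -85.92, array([116.5,  37.2])) 0.0553
al 185 (array([597.3,  69.5]), 4.74, array([36.3, 31. ])) 0.0556
al 237 (array([593. , 131.5]), 8.73, array([37.1, 36.8])) 0.0555
hs [383 285] 510 (array([ 545.9, -369.9]), 71.35, array([34.2, 26.7]))
```

```bash
cat >> h.py <<'E'
def case(d):
    C=cloud(d);px=d["pixels"].astype(int);R=(d["depth"]>0)&(abs(C[...,0]-.425)<.07)&(abs(C[...,1]-.18)<.14)
    v=np.mgrid[0:400,0:640][0]
    if d["fx"]<310:R&=v<245
    R&=(px[...,0]>px[...,2]+25)
    for a,b in [(.009,.07),(.05,.066)]:
        m=R&(C[...,2]>a)&(C[...,2]<b)
        if m.sum()>30:print("case",m.sum(),rect(C[m]))
    m=R&(C[...,2]>.010)&(C[...,2]<.018)
    if m.sum()>30:print(" walls",rect(C[m]))
E
python3 - <<'E'
from h import *
for n in ["w3","t1","s1"]:
    d=dict(np.load(n+".npz"));C=cloud(d);px=d["pixels"].astype(int)
    m=(d["depth"]>0)&(px.min(2)>110)&(abs(C[...,0]-.425)<.05)&(abs(C[...,1]+.2)<.17)&(C[...,2]>.008)&(C[...,2]<.025)
    P=C[m];print(n,len(P),rect(P),np.median(P[:,2]).round(4))
    m=(d["depth"]>0)&(C[...,2]>.036)&(C[...,2]<.055)&(abs(C[...,0]-.425)<.05)&(abs(C[...,1]+.2)<.05)
    print("tab",m.sum(),rect(C[m]))
    case(d)
E
```

```text
w3 2180 (array([ 427.9, -202.3]), -85.63, array([309.8,  11.6])) 0.0158
tab 391 (array([ 427.6, -201.6]), -85.48, array([39.3, 11.3]))
t1 215 (array([ 422.6, -150.8]), -85.59, array([204.9,  12.1])) 0.0148
tab 61 (array([ 426. , -201.9]), -86.43, array([37.9, 11.5]))
case 548 (array([424.5, 180.4]), -83.58, array([205.6,  52.4]))
case 110 (array([425.2, 180.5]), -83.91, array([205.3,  52.3]))
 walls (array([424.9, 177.4]), -83.64, array([199.5,  52.2]))
s1 314 (array([ 423.3, -201.4]), -85.64, array([309.5,  20.4])) 0.0165
tab 81 (array([ 426.1, -201.3]), -86.18, array([43.2, 14.1]))
case 1216 (array([423.8, 180.7]), -83.96, array([205.8,  58.6]))
case 150 (array([424.7, 181. ]), -83.7, array([205.4,  54.3]))
 walls (array([423.9, 181.2]), -83.63, array([204.7,  57.9]))
```

```bash
python3 -c "
from h import *
plan([.545,-.3695,.15],71.5)"
```

```text
turn -8.4 shift [-2.767 -2.017  1.565] now [ 0.4259 -0.202   0.2439] ang 4.3 q6 0.9
```

```bash
python3 -m pendant '[[[0,0,0,-0.933],[0,0,0,-0.933],[0,0,0,-0.933],[0,0,0,-0.933],[0,0,0,-0.933],[0,0,0,-0.933],[0,0,0,-0.933],[0,0,0,-0.933],[0,0,0,-0.936]]]' -1
python3 -m pendant '[[[-0.553,-0.403,0.313,0],[-0.553,-0.403,0.313,0],[-0.553,-0.403,0.313,0],[-0.553,-0.403,0.313,0],[-0.4,-0.3,0.2,0],[-0.155,-0.105,0.113,0],[0,0,0,0],[0,0,0,0]]]'
python3 -c "
from h import *
d=snap('wrist','w4');heatsinks(d,.02,(.545,-.37));plan([.545,-.3695,.026],71.5)"
```

```text
time_s: 10.85
ee_pos: [0.4262, -0.2022, 0.2441]
eef_rot: [[-0.95, 0.313, -0.002], [0.313, 0.95, 0.001], [0.002, 0.001, -1.0]]
ft_force: [-0.1, -0.2, -0.9]
grip_width: 0.0855
finger_force: 0.0
time_s: 11.85
ee_pos: [0.5453, -0.3691, 0.1516]
eef_rot: [[-0.948, 0.317, -0.0], [0.317, 0.948, 0.001], [0.001, 0.0, -1.0]]
ft_force: [-0.6, 0.1, 0.1]
grip_width: 0.0851
finger_force: 0.0
hs [296 177] 1168 (array([ 546.3, -370.5]), 71.16, array([34. , 25.8]))
turn 0.004 shift [ 0.006 -0.009  2.101] now [ 0.5455 -0.3691  0.152 ] ang 71.53 q6 -0.38
```

```bash
python3 -m pendant '[[[0,-0.012,0.5,0],[0,0,0.6,0],[0,0,0.5,0],[0,0,0.3,0],[0,0,0.2,0],[0,0,0,0],[0,0,0,0]]]' -1 40
python3 -m pendant '[[[0,0,0,0],[0,0,0,0],[0,0,0,0],[0,0,0,0],[0,0,0,0]]]' 1 40
python3 -m pendant '[[[0,0,-0.3,0],[0,0,-0.6,0],[0,0,-0.8,0],[0,0,-0.6,0],[0,0,0,0],[0,0,0,0]]]'
python3 - <<'E'
from h import *
c=np.array([.4256,.1805]);a=np.radians(96.3);ax=np.array([np.cos(a),np.sin(a)])
p=c+ax*-.0705;print(p)
plan([*p,.16],6.3)
E
```

```text
time_s: 12.78
ee_pos: [0.5462, -0.3712, 0.0265]
eef_rot: [[-0.948, 0.317, 0.001], [0.317, 0.948, -0.001], [-0.002, -0.001, -1.0]]
ft_force: [0.5, -1.2, 0.6]
grip_width: 0.0852
finger_force: 0.0
time_s: 13.4
ee_pos: [0.5459, -0.371, 0.0259]
eef_rot: [[-0.948, 0.317, 0.001], [0.317, 0.948, -0.001], [-0.001, -0.0, -1.0]]
ft_force: [-0.8, -0.1, 4.5]
grip_width: 0.0353
finger_force: 41.6
time_s: 14.15
ee_pos: [0.5451, -0.3703, 0.1631]
eef_rot: [[-0.948, 0.317, -0.001], [0.317, 0.948, 0.001], [0.001, 0.0, -1.0]]
ft_force: [-0.9, 0.1, -0.4]
grip_width: 0.035
finger_force: 41.1
[0.43333627 0.11042575]
turn 8.15 shift [ 8.168 -0.972  0.052] now [ 0.5451 -0.3703  0.1631] ang 71.5 q6 -0.39
```

```bash
python3 -m pendant '[[[0,0,0,0.906],[0,0,0,0.906],[0,0,0,0.906],[0,0,0,0.906],[0,0,0,0.906],[0,0,0,0.906],[0,0,0,0.906],[0,0,0,0.906],[0,0,0,0.902]]]'
python3 -m pendant '[[[0.5,-0.06,0,0],[0.8,-0.096,0,0],[0.9,-0.108,0,0],[0.9,-0.108,0,0],[0.9,-0.108,0,0],[0.9,-0.108,0,0],[0.9,-0.108,0,0],[0.9,-0.108,0,0],[0.8,-0.096,0,0],[0.5,-0.06,0,0]]]'
python3 -m pendant '[[[0.168,-0.012,0,0],[0,0,0,0],[0,0,0,0],[0,0,0,0]]]'
python3 - <<'E'
from h import *
d=snap("wrist","w5");case(d);case(snap("top","t2"))
plan([.4333,.1104,.16],6.3)
E
```

```text
time_s: 15.28
ee_pos: [0.5444, -0.3697, 0.1612]
eef_rot: [[-0.106, 0.994, -0.003], [0.994, 0.106, 0.003], [0.003, -0.003, -1.0]]
ft_force: [0.7, -0.2, -0.5]
grip_width: 0.0351
finger_force: 41.1
time_s: 16.52
ee_pos: [0.4333, 0.1019, 0.162]
eef_rot: [[-0.112, 0.994, -0.004], [0.994, 0.112, -0.0], [0.0, -0.004, -1.0]]
ft_force: [0.7, -0.3, -0.9]
grip_width: 0.0352
finger_force: 41.1
time_s: 17.02
ee_pos: [0.4341, 0.1092, 0.1633]
eef_rot: [[-0.108, 0.994, -0.0], [0.994, 0.108, -0.0], [-0.0, -0.0, -1.0]]
ft_force: [0.5, 0.7, 0.1]
grip_width: 0.0354
finger_force: 41.1
case 4290 (array([426.5, 174.8]), -83.73, array([176.9,  52.2]))
 walls (array([426.5, 174.4]), -83.73, array([175.8,  52.2]))
case 124 (array([433.9,  94.3]), 6.25, array([51.9, 32.4]))
case 52 (array([435.3,  82.3]), 6.38, array([51.7,  8. ]))
turn -0.01 shift [ 0.019 -0.01   0.056] now [0.434  0.1094 0.1634] ang 6.22 q6 1.54
```

View pics/w5.png

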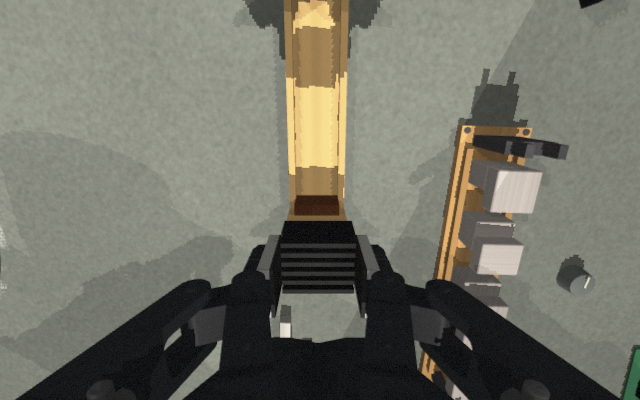

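```bash
cat >> h.py <<'E'
def held(d,z0,z1,s):
    "held black block: extents along tool axes relative to TCP, mm"
    C=cloud(d);R=s["eef_rot"];L=(C-s["ee_pos"])@R*1000
    m=(d["depth"]>0)&(abs(L[...,0])<25)&(abs(L[...,1])<16)&(C[...,2]>z0)&(C[...,2]<z1)
    P=L[m];print("held",m.sum(),"x",np.percentile(P[:,0],[1,99]).round(1),"y",np.percentile(P[:,1],[1,99]).round(1),"z",np.percentile(P[:,2],[2,50,98]).round(1))
E
python3 - <<'E'
from h import *
d=dict(np.load("w5.npz"));s=robot.observe();held(d,.13,.175,s)
C=cloud(d);L=(C-s["ee_pos"])@s["eef_rot"]*1000
for r in range(205,300,5):print(r,L[r,318].round(1),d["pixels"][r,318])
p=[.4331,.1104];a=np.radians(96.27);plan([p[0]+.001*np.cos(a),p[1]+.001*np.sin(a),.032],6.27)
E
```

```text
held 4908 x [-12.3  13.9] y [-15.6  15.7] z [-3.7 -1.2 22.6]
205 [-12.4   1.4 127.1] [58 33 17]
210 [-17.1   1.4 127.2] [65 40 27]
215 [-21.7   1.4 126.8] [89 63 35]
220 [-21.9   1.3 115.2] [103  84  55]
225 [13.3  1.2 19. ] [20 22 22]
230 [13.6  1.2 12. ] [18 15 20]
235 [13.7  1.2  5.7] [ 8  8 15]
240 [13.6  1.2  0.3] [22 21 22]
245 [13.   1.2 -3.4] [54 55 53]
250 [ 8.7  1.2 -0. ] [14 17 13]
255 [ 7.   1.2 -1.5] [56 56 54]
260 [ 3.7  1.2 -0.3] [21 24 26]
265 [ 2.7  1.2 -3. ] [58 57 54]
270 [-0.4  1.2 -2.2] [18 13 12]
275 [-2.5  1.2 -3.1] [51 51 49]
280 [-6.1  1.2 -1.6] [32 31 29]
285 [-10.2   1.2   0.5] [16 23 17]
290 [-10.8   1.2  -2.7] [55 54 50]
295 [-129.9    1.3  162.5] [137 141 128]
turn -0.007 shift [ 0.036 -0.013  2.189] now [0.434  0.1094 0.1634] ang 6.22 q6 1.54
```

```bash
python3 -m pendant '[[[0.022,-0.014,0.4,0],[0,0,0.6,0],[0,0,0.5,0],[0,0,0.3,0],[0,0,0.1,0],[0,0,0,0],[0,0,0,0]]]'
python3 -m pendant '[[[0,0,0.12,0],[0,0,0.1,0],[0,0,0.06,0],[0,0,0.05,0],[0,0,0.05,0],[0,0,0,0],[0,0,0,0]]]'
```

```text
time_s: 18.0
ee_pos: [0.4336, 0.1113, 0.0501]
eef_rot: [[-0.11, 0.994, 0.002], [0.994, 0.11, 0.0], [-0.0, 0.002, -1.0]]
ft_force: [0.2, 0.3, -0.3]
grip_width: 0.035
finger_force: 41.1
time_s: 18.88
ee_pos: [0.4326, 0.1113, 0.0306]
eef_rot: [[-0.11, 0.994, 0.001], [0.994, 0.11, -0.0], [-0.001, 0.001, -1.0]]
ft_force: [-15.9, -1.6, 59.9]
grip_width: 0.0353
finger_force: 50.1
```

```bash
python3 -m pendant '[[[0,0,-0.04,0],[0,0,-0.02,0],[0,0,0,0],[0,0,0,0]]]'
python3 -m pendant '[[[0,0,0,0],[0,0,0,0],[0,0,0,0],[0,0,0,0]]]' -1
python3 -m pendant '[[[0,0,-0.4,0],[0,0,-0.9,0],[0,0,-0.9,0],[0,0,-0.9,0],[0,0,-0.5,0],[0,0,0,0],[0,0,0,0]]]'
python3 - <<'E'
from h import *
C=None
for n,t in [("wrist","w6"),("top","t3"),("scene","s3")]:
    d=snap(n,t);print(n);case(d);heatsinks(d,.025)
plan([.5405,.4,.2],58.8);plan([.6385,.304,.2],-54)
E
```

```text
time_s: 19.38
ee_pos: [0.4329, 0.1113, 0.0307]
eef_rot: [[-0.11, 0.994, 0.0], [0.994, 0.11, 0.0], [0.0, 0.0, -1.0]]
ft_force: [-2.6, -1.2, 13.0]
grip_width: 0.0348
finger_force: 44.3
time_s: 19.88
ee_pos: [0.4327, 0.1113, 0.03]
eef_rot: [[-0.11, 0.994, -0.0], [0.994, 0.11, -0.0], [0.0, -0.0, -1.0]]
ft_force: [-0.7, -0.3, 0.4]
grip_width: 0.0854
finger_force: 0.0
time_s: 20.75
ee_pos: [0.4322, 0.1112, 0.2453]
eef_rot: [[-0.11, 0.994, -0.001], [0.994, 0.11, -0.0], [0.0, -0.001, -1.0]]
ft_force: [0.2, 0.7, -0.1]
grip_width: 0.0854
finger_force: 0.0
wrist
case 3646 (array([426.1, 177.7]), -83.68, array([198. ,  52.2]))
case 538 (array([425.8, 177.7]), -83.84, array([197.9,  52. ]))
 walls (array([425.7, 181.6]), -83.7, array([189.4,  52.1]))
hs [527   0] 660 (array([640.9, 302.3]), -54.19, array([28.5, 27.4]))
hs [304 169] 163 (array([434.4, 104.2]), 11.58, array([33.6, 16.9]))
top
case 156 (array([433.4, 101.6]), 6.34, array([52.2, 46.9]))
case 55 (array([435.6,  82.4]), 6.46, array([51.9,  8.3]))
 walls (array([433.3, 101.1]), 1.89, array([53.5, 44.3]))
hs [181 217] 40 (array([539.3, 398.9]), 58.44, array([32.9, 23.6]))
scene
case 1109 (array([424.6, 180.9]), -83.85, array([205.7,  57.3]))
case 167 (array([424. , 180.8]), -83.75, array([205.5,  55.7]))
 walls (array([424.2, 182.1]), -83.76, array([202.6,  56.7]))
hs [371 190] 104 (array([433.8, 106.9]), 7.23, array([37.2, 36. ]))
hs [455 297] 187 (array([541.6, 400.6]), 59.22, array([34.7, 27. ]))
hs [387 301] 202 (array([639.3, 304.4]), -55.27, array([33.6, 27.6]))
turn -6.563 shift [0.945 5.055 0.746] now [0.4318 0.1112 0.2447] ang 6.3 q6 1.55
turn 7.537 shift [ 4.675 -0.575  0.746] now [0.4318 0.1112 0.2447] ang 6.3 q6 1.55
```

View pics/w6.png

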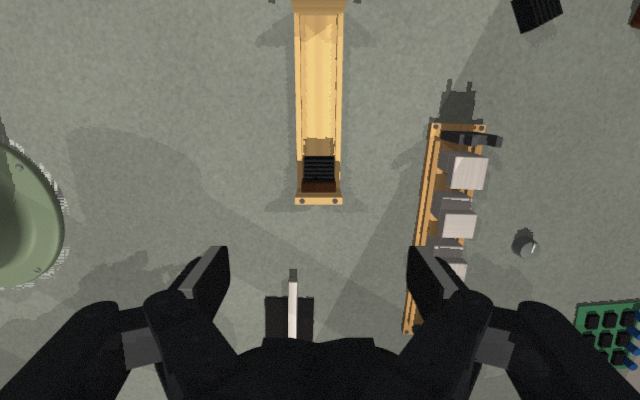

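```bash
python3 - <<'E'
from h import *
d=dict(np.load("w6.npz"));C=cloud(d)
m=(abs(C[...,0]-.433)<.03)&(abs(C[...,1]-.110)<.014)&(d["pixels"].max(2)<75)&(C[...,2]>.0);print(np.percentile(C[m][:,2],[5,50,95]),rect(C[m&(C[...,2]>.015)]))
E
python3 -m pendant '[[[0,0,0,-0.82],[0,0,0,-0.82],[0,0,0,-0.82],[0,0,0,-0.82],[0,0,0,-0.82],[0,0,0,-0.82],[0,0,0,-0.82],[0,0,0,-0.82]]]'
python3 -m pendant '[[[0.14,0.6,0.2,0],[0.14,0.8,0.2,0],[0.14,0.8,0.3,0],[0.14,0.8,0.3,0],[0.14,0.8,0.2,0],[0.14,0.7,0.15,0],[0.105,0.4,0.14,0],[0,0.155,0,0],[0,0,0,0],[0,0,0,0]]]'
python3 -c "
from h import *
d=snap('wrist','w7');heatsinks(d,.02,(.541,.40));plan([.541,.4002,.0265],58.8)"
```

```text
[0.03326634 0.31127763 0.32009749] (array([428.9, 110. ]), 0.01, array([51.8, 28. ]))
time_s: 21.9
ee_pos: [0.4322, 0.1112, 0.245]
eef_rot: [[-0.857, 0.515, -0.002], [0.515, 0.857, -0.0], [0.002, -0.001, -1.0]]
ft_force: [0.2, -0.4, 0.2]
grip_width: 0.0854
finger_force: 0.0
time_s: 23.15
ee_pos: [0.5415, 0.399, 0.157]
eef_rot: [[-0.855, 0.519, -0.0], [0.519, 0.855, -0.0], [-0.0, -0.0, -1.0]]
ft_force: [-0.5, 0.3, -0.1]
grip_width: 0.0854
finger_force: 0.0
hs [300 173] 1112 (array([542.2, 401.4]), 58.11, array([34.1, 26.2]))
turn -0.011 shift [0.019 0.012 2.179] now [0.5416 0.399  0.1573] ang 58.71 q6 1.07
```

```bash
python3 -m pendant '[[[0.016,0.02,0.5,0],[0,0,0.6,0],[0,0,0.5,0],[0,0,0.3,0],[0,0,0.2,0],[0,0,0.07,0],[0,0,0,0],[0,0,0,0]]]' -1 40
python3 -m pendant '[[[0,0,0,0],[0,0,0,0],[0,0,0,0],[0,0,0,0],[0,0,0,0]]]' 1 40
python3 -m pendant '[[[0,0,-0.3,0],[0,0,-0.6,0],[0,0,-0.8,0],[0,0,-0.6,0],[0,0,0,0],[0,0,0,0],[0,0,0,0]]]'
python3 - <<'E'
from h import *
s=robot.observe();held(snap("wrist","w8"),.13,.175,s)
c=np.array([.4254,.1805]);a=np.radians(96.27);p=c+np.array([np.cos(a),np.sin(a)])*-.0415;print(p)
plan([*p,.16],6.27)
E
```

```text
time_s: 24.2
ee_pos: [0.542, 0.402, 0.0276]
eef_rot: [[-0.855, 0.518, 0.001], [0.518, 0.855, 0.001], [-0.001, 0.001, -1.0]]
ft_force: [0.0, 0.3, -0.0]
grip_width: 0.0854
finger_force: 0.0
time_s: 24.82
ee_pos: [0.5416, 0.4018, 0.027]
eef_rot: [[-0.855, 0.518, 0.001], [0.518, 0.855, 0.0], [-0.0, 0.001, -1.0]]
ft_force: [-0.8, 0.5, 3.4]
grip_width: 0.0346
finger_force: 41.6
time_s: 25.7
ee_pos: [0.5403, 0.4009, 0.1629]
eef_rot: [[-0.855, 0.518, -0.003], [0.518, 0.855, -0.002], [0.002, -0.003, -1.0]]
ft_force: [-0.2, -1.1, -1.4]
grip_width: 0.0349
finger_force: 41.2
held 4875 x [-13.4  12.8] y [-15.6  15.7] z [-2.8 -0.3 24.1]
[0.42993238 0.13924824]
turn 6.563 shift [-4.135 -2.306  0.049] now [0.5404 0.401  0.1629] ang 58.78 q6 1.07
```

```bash
python3 -m pendant '[[[0,0,0,0.82],[0,0,0,0.82],[0,0,0,0.82],[0,0,0,0.82],[0,0,0,0.82],[0,0,0,0.82],[0,0,0,0.82],[0,0,0,0.823]]]'
python3 -m pendant '[[[-0.4,-0.22,0,0],[-0.7,-0.39,0,0],[-0.8,-0.446,0,0],[-0.8,-0.446,0,0],[-0.7,-0.39,0,0],[-0.4,-0.22,0,0],[-0.25,-0.14,0,0],[-0.085,-0.054,0,0],[0,0,0,0],[0,0,0,0]]]'
python3 - <<'E'
from h import *
plan([.4299,.1392,.035],6.27);case(snap("wrist","w9"))
E
```

```text
time_s: 26.75
ee_pos: [0.5408, 0.4012, 0.1632]
eef_rot: [[-0.106, 0.994, -0.002], [0.994, 0.106, -0.001], [-0.001, -0.002, -1.0]]
ft_force: [0.9, 0.2, -1.1]
grip_width: 0.0353
finger_force: 41.2
time_s: 28.0
ee_pos: [0.4314, 0.1405, 0.1646]
eef_rot: [[-0.11, 0.994, 0.0], [0.994, 0.11, 0.0], [0.0, 0.0, -1.0]]
ft_force: [0.0, 0.9, 0.5]
grip_width: 0.0348
finger_force: 41.2
turn 0.007 shift [-0.019 -0.028  2.159] now [0.4314 0.1405 0.1646] ang 6.33 q6 1.61
case 4589 (array([424.4, 193.4]), -83.74, array([177.3,  52.1]))
case 848 (array([415.2, 278.2]), 6.23, array([51.6,  6.6]))
 walls (array([424.8, 190.5]), -83.74, array([171.6,  52.1]))
```

```bash
python3 -m pendant '[[[-0.015,-0.03,0.4,0],[0,0,0.6,0],[0,0,0.5,0],[0,0,0.3,0],[0,0,0.2,0],[0,0,0.1,0],[0,0,0.04,0],[0,0,0,0],[0,0,0,0]]]'
```

```text
time_s: 29.18
ee_pos: [0.4297, 0.1388, 0.0367]
eef_rot: [[-0.109, 0.994, 0.001], [0.994, 0.109, 0.0], [0.0, 0.001, -1.0]]
ft_force: [0.7, 0.8, -0.5]
grip_width: 0.0355
finger_force: 41.2
```

Now settle gently, release, go up, look.

```bash
python3 -m pendant '[[[0,0,0.04,0],[0,0,0.03,0],[0,0,0,0],[0,0,0,0]]]'
python3 -m pendant '[[[0,0,0,0],[0,0,0,0],[0,0,0,0],[0,0,0,0]]]' -1
python3 -m pendant '[[[0,0,-0.4,0],[0,0,-0.9,0],[0,0,-0.9,0],[0,0,-0.6,0],[0,0,0,0],[0,0,0,0]]]'
python3 - <<'E'
from h import *
for n,t in [("top","t4"),("scene","s4")]:
    d=snap(n,t);print(n);heatsinks(d,.02)
plan([.6388,.3042,.155],-54)
E
```

```text
time_s: 29.68
ee_pos: [0.4295, 0.1387, 0.0329]
eef_rot: [[-0.109, 0.994, 0.001], [0.994, 0.109, 0.0], [-0.0, 0.001, -1.0]]
ft_force: [-2.4, -0.7, 11.6]
grip_width: 0.0349
finger_force: 42.6
time_s: 30.18
ee_pos: [0.4291, 0.1387, 0.0318]
eef_rot: [[-0.109, 0.994, -0.0], [0.994, 0.109, -0.0], [-0.0, -0.0, -1.0]]
ft_force: [-0.4, 0.2, -0.1]
grip_width: 0.0854
finger_force: 0.0
time_s: 30.92
ee_pos: [0.4287, 0.1386, 0.1992]
eef_rot: [[-0.109, 0.994, -0.001], [0.994, 0.109, -0.0], [-0.0, -0.001, -1.0]]
ft_force: [1.2, -1.1, -0.7]
grip_width: 0.0854
finger_force: 0.0
top
hs [269 254] 138 (array([429.2, 121.7]), -77.13, array([53.5, 33.9]))
scene
hs [285 130] 47 (array([ 430.8, -197. ]), -65.7, array([35.7, 15.9]))
hs [406 287] 230 (array([588.4, 313.3]), -52.18, array([34.6, 28.7]))
turn 7.534 shift [ 4.463 -0.17   0.725] now [0.4281 0.1386 0.1985] ang 6.27 q6 1.61
```

```bash
python3 -c "
from h import *
plan([.589,.313,.155],-52.5)"
python3 -m pendant '[[[0,0,0,0.92],[0,0,0,0.92],[0,0,0,0.92],[0,0,0,0.92],[0,0,0,0.92],[0,0,0,0.92],[0,0,0,0.92],[0,0,0,0.9],[0,0,0,0]]]'
python3 -c "
from h import *
plan([.589,.313,.155],-52.5)"
```

```text
turn 7.346 shift [ 3.897 -0.674  0.725] now [0.4281 0.1386 0.1985] ang 6.27 q6 1.61
time_s: 32.15
ee_pos: [0.4284, 0.1386, 0.1987]
eef_rot: [[0.792, 0.611, -0.003], [0.611, -0.792, -0.0], [-0.002, -0.001, -1.0]]
ft_force: [0.5, -0.4, -0.8]
grip_width: 0.0856
finger_force: 0.0
turn 0.017 shift [ 3.892 -0.677  0.729] now [0.4284 0.1386 0.1987] ang -52.36 q6 2.63
```

```bash
python3 -m pendant '[[[0.5,-0.09,0.1,0],[0.8,-0.14,0.15,0],[0.8,-0.14,0.15,0],[0.8,-0.14,0.15,0],[0.6,-0.1,0.1,0],[0.3,-0.05,0.08,0],[0.092,-0.017,0,0],[0,0,0,0],[0,0,0,0]]]'
python3 -c "
from h import *
d=snap('wrist','w10');heatsinks(d,.02,(.589,.313));heatsinks(snap('scene','s5'),.02,(.589,.313));heatsinks(snap('top','t5'),.02,(.589,.313));plan([.589,.313,.0265],-52.5)"
```

```text
time_s: 33.28
ee_pos: [0.5891, 0.3126, 0.1563]
eef_rot: [[0.793, 0.609, -0.0], [0.609, -0.793, -0.0], [-0.001, -0.0, -1.0]]
ft_force: [-0.2, 0.3, -0.3]
grip_width: 0.0853
finger_force: 0.0
hs [297 175] 1135 (array([589.7, 314.7]), -51.75, array([33.9, 25.8]))
hs [405 287] 229 (array([588.6, 313.3]), -50.9, array([34.8, 27.8]))
hs [211 201] 87 (array([587.2, 312.3]), -53.77, array([33.8, 25.4]))
turn 0.005 shift [-0.004 -0.007  2.17 ] now [0.5894 0.3128 0.1567] ang -52.46 q6 2.86
```

```bash
python3 -m pendant '[[[0,-0.013,0.5,-0.05],[0,0,0.6,0],[0,0,0.5,0],[0,0,0.3,0],[0,0,0.2,0],[0,0,0.07,0],[0,0,0,0],[0,0,0,0]]]' -1 40
python3 -m pendant '[[[0,0,0,0],[0,0,0,0],[0,0,0,0],[0,0,0,0],[0,0,0,0]]]' 1 40
python3 -m pendant '[[[0,0,-0.3,0],[0,0,-0.6,0],[0,0,-0.8,0],[0,0,-0.6,0],[0,0,0,0],[0,0,0,0],[0,0,0,0]]]'
python3 - <<'E'
from h import *
s=robot.observe();held(snap("wrist","w11"),.13,.175,s)
c=np.array([.4253,.1805]);a=np.radians(96.27);p=c+np.array([np.cos(a),np.sin(a)])*-.0135;print(p)
plan([*p,.16],6.27)
d=dict(np.load("s5.npz"));C=cloud(d);X=(C[...,:2]-c)@np.array([[np.sin(a),np.cos(a)],[-np.cos(a),np.sin(a)]])
m=(abs(X[...,0])<.018)&(abs(X[...,1])<.085)&(C[...,2]>.030)&(C[...,2]<.040)&(d["pixels"].max(2)<90);P=X[m]*1000
print(m.sum(),np.percentile(P[:,1],[1,99]),np.percentile(P[:,0],[1,99]),np.histogram(P[:,1],np.arange(-90,0,4)))
E
```

```text
time_s: 34.42
ee_pos: [0.5898, 0.3142, 0.027]
eef_rot: [[0.788, 0.615, 0.002], [0.615, -0.788, 0.001], [0.002, 0.0, -1.0]]
ft_force: [-0.1, 0.5, 0.3]
grip_width: 0.0856
finger_force: 0.0
time_s: 35.05
ee_pos: [0.5894, 0.314, 0.0263]
eef_rot: [[0.788, 0.615, 0.001], [0.615, -0.788, 0.0], [0.001, 0.0, -1.0]]
ft_force: [0.7, 0.9, 4.0]
grip_width: 0.0351
finger_force: 41.2
time_s: 35.92
ee_pos: [0.588, 0.3134, 0.1623]
eef_rot: [[0.789, 0.615, -0.003], [0.615, -0.789, -0.001], [-0.003, -0.001, -1.0]]
ft_force: [-0.3, -0.2, -1.1]
grip_width: 0.0355
finger_force: 40.7
held 4898 x [-12.3  13.9] y [-15.7  15.7] z [-3.3 -0.7 23.4]
[0.42677439 0.16708075]
turn -7.289 shift [-2.132 -2.94   0.039] now [0.5881 0.3135 0.1623] ang -52.05 q6 2.86
244 [-84.41728009 -29.12593055] [-16.83440708  16.62512415] (array([ 0, 17, 17, 20, 20, 13, 16, 12, 23, 13, 17, 20, 20, 13, 11, 12,  0,
        0,  0,  0,  0,  0]), array([-90, -86, -82, -78, -74, -70, -66, -62, -58, -54, -50, -46, -42,
       -38, -34, -30, -26, -22, -18, -14, -10,  -6,  -2]))
```

```bash
python3 -m pendant '[[[0,0,0,-0.911],[0,0,0,-0.911],[0,0,0,-0.911],[0,0,0,-0.911],[0,0,0,-0.911],[0,0,0,-0.911],[0,0,0,-0.911],[0,0,0,-0.911],[0,0,0,0]]]'
python3 -m pendant '[[[-0.25,-0.35,0,0],[-0.45,-0.6,0,0],[-0.5,-0.7,0,0],[-0.45,-0.6,0,0],[-0.3,-0.4,0,0],[-0.15,-0.2,0,0],[-0.032,-0.09,0,0],[0,0,0,0],[0,0,0,0],[0,0,0,0]]]'
python3 - <<'E'
from h import *
c=np.array([.4253,.1805]);a=np.radians(96.27);p=c+np.array([np.cos(a),np.sin(a)])*-.0151
plan([*p,.035],6.27)
E
```

```text
time_s: 37.1
ee_pos: [0.5886, 0.3137, 0.1628]
eef_rot: [[-0.108, 0.994, -0.002], [0.994, 0.108, -0.001], [-0.001, -0.002, -1.0]]
ft_force: [0.4, -0.6, -0.0]
grip_width: 0.0349
finger_force: 40.8
time_s: 38.35
ee_pos: [0.4282, 0.1679, 0.1639]
eef_rot: [[-0.109, 0.994, 0.0], [0.994, 0.109, 0.0], [0.0, 0.0, -1.0]]
ft_force: [-0.1, -0.2, 0.7]
grip_width: 0.0352
finger_force: 40.7
turn 0.001 shift [-0.037 -0.026  2.148] now [0.4282 0.1679 0.1639] ang 6.28 q6 1.67
```

```bash
python3 -m pendant '[[[-0.034,-0.022,0.4,0],[0,0,0.6,0],[0,0,0.5,0],[0,0,0.3,0],[0,0,0.2,0],[0,0,0.1,0],[0,0,0.04,0],[0,0,0,0],[0,0,0,0]]]'
python3 -m pendant '[[[0,0,0.04,0],[0,0,0.025,0],[0,0,0,0],[0,0,0,0]]]'
```

```text
time_s: 39.48
ee_pos: [0.427, 0.1654, 0.0361]
eef_rot: [[-0.109, 0.994, 0.001], [0.994, 0.109, 0.0], [0.0, 0.001, -1.0]]
ft_force: [-0.2, -0.2, 0.2]
grip_width: 0.035
finger_force: 40.8
time_s: 39.98
ee_pos: [0.4268, 0.1654, 0.0323]
eef_rot: [[-0.109, 0.994, 0.001], [0.994, 0.109, 0.0], [0.0, 0.001, -1.0]]
ft_force: [-1.8, 0.1, 7.9]
grip_width: 0.0349
finger_force: 41.7
```

```bash
python3 -m pendant '[[[0,0,0,0],[0,0,0,0],[0,0,0,0],[0,0,0,0]]]' -1
python3 -m pendant '[[[0,0,-0.4,0],[0,0,-0.9,0],[0,0,-0.9,0],[0,0,-0.6,0],[0,0,0,0],[0,0,0,0]]]'
python3 - <<'E'
from h import *
c=np.array([.4253,.1805]);a=np.radians(96.27)
for n,t in [("top","t6"),("scene","s6"),("wrist","w12")]:
    d=snap(n,t);C=cloud(d);X=(C[...,:2]-c)@np.array([[np.sin(a),np.cos(a)],[-np.cos(a),np.sin(a)]])
    m=(abs(X[...,0])<.022)&(abs(X[...,1])<.085)&(C[...,2]>.022)&(C[...,2]<.045)&(d["pixels"].max(2)<80);P=X[m]*1000
    print(n,m.sum(),rect(C[m]),np.percentile(P[:,1],[1,99]).round(1),np.percentile(P[:,0],[1,99]).round(1),np.percentile(C[m][:,2],[50,98]).round(4))
    m=(d["depth"]>0)&(abs(C[...,0]-.6)<.08)&(abs(C[...,1]-.03)<.16)&(C[...,2]>.046)&(C[...,2]<.062)&(d["pixels"].min(2)>100)
    k,l,st,_=cv2.connectedComponentsWithStats(m.astype(np.uint8))
    for i in range(1,k):
        if st[i,4]>25:print("al",st[i,4],rect(C[l==i]))
plan([.6043,-.0146,.15],4.35)
E
```

```text
time_s: 40.48
ee_pos: [0.4266, 0.1653, 0.0316]
eef_rot: [[-0.109, 0.994, -0.0], [0.994, 0.109, -0.0], [-0.0, -0.0, -1.0]]
ft_force: [0.8, -0.7, 0.4]
grip_width: 0.0855
finger_force: 0.0
time_s: 41.22
ee_pos: [0.4261, 0.1652, 0.1989]
eef_rot: [[-0.109, 0.994, -0.001], [0.994, 0.109, -0.0], [-0.0, -0.001, -1.0]]
ft_force: [-1.2, -1.1, -1.2]
grip_width: 0.0854
finger_force: 0.0
top 277 (array([427.5, 136.4]), -80.18, array([80.1, 34.4])) [-83.3  -5.6] [-17.5  14.9] [0.0314 0.0377]
al 476 (array([605.5, -34.7]), -85.47, array([115.3,  36.9]))
al 154 (array([592.4, 130.1]), -89.7, array([37.1, 35.3]))
al 120 (array([596.9,  69.4]), 1.78, array([35.2, 27.1]))
scene 526 (array([429.5, 137.1]), -84.37, array([82.8, 39.7])) [-84.5  -2.9] [-18.1  18.7] [0.0332 0.0383]
al 617 (array([605.5, -33.7]), -84.99, array([116.3,  38.6]))
al 183 (array([597.1,  70. ]), 3.51, array([37.6, 30.1]))
al 237 (array([592.7, 130.7]), -84.9, array([36.9, 35.6]))
wrist 2722 (array([430.5, 137.3]), -83.69, array([82.9, 39.3])) [-84.4  -2.5] [-16.8  18.7] [0.0339 0.0365]
al 1233 (array([594.3, 131.5]), 4.48, array([36.6, 36.2]))
al 322 (array([601.3,  80.8]), -18.37, array([36.9, 17.7]))
turn 0.238 shift [-3.212  2.743  0.804] now [0.4256 0.1651 0.1982] ang 6.26 q6 1.67
```

View pics/w12.png

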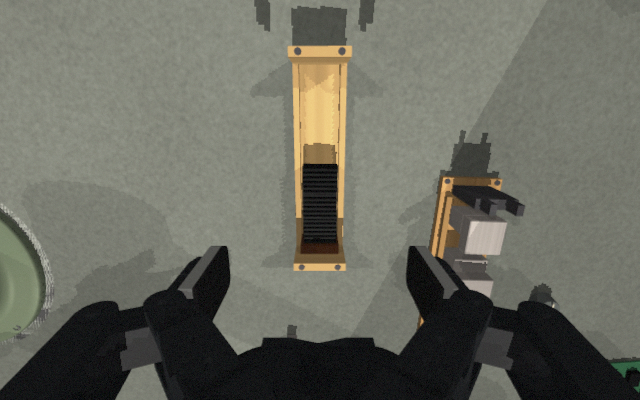

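```bash
python3 -m pendant '[[[-0.3,0.26,0,0.238],[-0.55,0.47,0.1,0],[-0.65,0.555,0.2,0],[-0.65,0.555,0.2,0],[-0.55,0.47,0.2,0],[-0.3,0.26,0.1,0],[-0.15,0.128,0,0],[-0.062,0.045,0,0],[0,0,0,0],[0,0,0,0]]]'
python3 - <<'E'
from h import *
d=snap("wrist","w13");C=cloud(d)
m=(d["depth"]>0)&(abs(C[...,0]-.6)<.08)&(abs(C[...,1]-.03)<.2)&(C[...,2]>.046)&(C[...,2]<.062)&(d["pixels"].min(2)>90)
k,l,st,_=cv2.connectedComponentsWithStats(m.astype(np.uint8))
for i in range(1,k):
    if st[i,4]>25:print("al",st[i],rect(C[l==i]))
plan([.6043,-.0146,.056],4.35)
E
```

```text
time_s: 42.62
ee_pos: [0.6055, -0.013, 0.1521]
eef_rot: [[-0.077, 0.997, 0.0], [0.997, 0.077, 0.0], [0.0, 0.0, -1.0]]
ft_force: [-0.1, 0.8, 0.5]
grip_width: 0.0853
finger_force: 0.0
al [290   0  53  18 938] (array([595.3, 120.1]), 4.26, array([34.3, 10.7]))
al [ 290   66   52   45 2291] (array([598.7,  71. ]), 4.38, array([36. , 29.5]))
al [ 292  155   48  135 5868] (array([606.8, -33.4]), -85.58, array([115.4,  36.1]))
turn 0.007 shift [-0.025 -0.023  1.601] now [ 0.6055 -0.013   0.1521] ang 4.41 q6 1.35
```

View pics/w13.png

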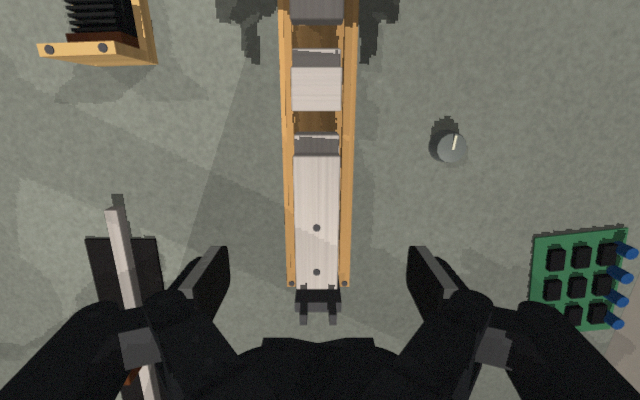

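```bash
python3 -m pendant '[[[-0.02,-0.02,0.4,0],[0,0,0.5,0],[0,0,0.4,0],[0,0,0.2,0],[0,0,0.1,0],[0,0,0,0],[0,0,0,0],[0,0,0,0]]]' -1 80
python3 -m pendant '[[[0,0,0,0],[0,0,0,0],[0,0,0,0],[0,0,0,0],[0,0,0,0]]]' 1 80
python3 -m pendant '[[[0,0,-0.1,0],[0,0,-0.3,0],[0,0,-0.6,0],[0,0,-0.7,0],[0,0,-0.5,0],[0,0,0,0],[0,0,0,0],[0,0,0,0]]]'
python3 - <<'E'
from h import *
s=robot.observe()
d=snap("wrist","w14");C=cloud(d);L=(C-s["ee_pos"])@s["eef_rot"]*1000
m=(d["depth"]>0)&(abs(L[...,1])<25)&(L[...,2]<8)&(L[...,2]>-12)&(L[...,0]>-30)&(L[...,0]<60)&(d["pixels"].min(2)>90);P=L[m]
print(m.sum(),np.percentile(P[:,0],[1,99]),np.percentile(P[:,1],[1,99]),np.median(P[:,2]),np.polyfit(P[:,0],P[:,2],1))
c=np.array([.4253,.1805]);a=np.radians(96.27);p=c+np.array([np.cos(a),np.sin(a)])*-.0155;print(p);plan([*p,.165],6.27)
E
```

```text
time_s: 43.68
ee_pos: [0.6054, -0.0151, 0.0564]
eef_rot: [[-0.076, 0.997, 0.001], [0.997, 0.076, -0.0], [-0.0, 0.001, -1.0]]
ft_force: [0.5, -0.1, -0.2]
grip_width: 0.0853
finger_force: 0.0
time_s: 44.3
ee_pos: [0.6051, -0.0151, 0.0561]
eef_rot: [[-0.076, 0.997, 0.001], [0.997, 0.076, -0.0], [-0.0, 0.001, -1.0]]
ft_force: [-0.8, 0.2, 4.5]
grip_width: 0.034
finger_force: 81.2
time_s: 45.3
ee_pos: [0.6036, -0.0149, 0.1859]
eef_rot: [[-0.076, 0.997, -0.003], [0.997, 0.076, 0.0], [0.001, -0.003, -1.0]]
ft_force: [1.0, 0.4, -2.9]
grip_width: 0.0343
finger_force: 80.6
9885 [-29.21181199  39.19226488] [-16.3578415  17.8234447] 1.3609960716583853 [0.00631537 1.37653975]
[0.42699281 0.16509272]
turn -0.24 shift [ 3.304 -2.601  0.351] now [ 0.6038 -0.0149  0.1861] ang 4.35 q6 1.35
```

```bash
python3 -m pendant '[[[0.2,-0.16,0,-0.24],[0.45,-0.355,0,0],[0.6,-0.47,0,0],[0.65,-0.51,0,0],[0.55,-0.43,0,0],[0.4,-0.315,0,0],[0.25,-0.2,0,0],[0.15,-0.12,0,0],[0.054,-0.041,0,0],[0,0,0,0]]]'
python3 -m pendant '[[[0,0,0.1,0],[0,0,0.2,0],[0,0,0.2,0],[0,0,0.1,0],[0,0,0,0],[0,0,0,0],[0,0,0,0]]]'
python3 - <<'E'
from h import *
s=robot.observe();d=snap("wrist","w15");case(d);case(snap("scene","s7"))
c=np.array([.4253,.1805]);a=np.radians(96.27);p=c+np.array([np.cos(a),np.sin(a)])*-.0156;plan([*p,.056],6.27)
E
```

```text
time_s: 46.6
ee_pos: [0.4289, 0.1651, 0.1877]
eef_rot: [[-0.109, 0.994, 0.0], [0.994, 0.109, -0.0], [-0.0, 0.0, -1.0]]
ft_force: [-0.6, 0.4, -1.3]
grip_width: 0.0342
finger_force: 80.4
time_s: 47.48
ee_pos: [0.4287, 0.1654, 0.1521]
eef_rot: [[-0.109, 0.994, 0.001], [0.994, 0.109, 0.0], [0.0, 0.001, -1.0]]
ft_force: [-0.8, -0.4, -2.1]
grip_width: 0.034
finger_force: 80.4
case 2977 (array([418.8, 245. ]), -83.6, array([77.7, 52.1]))
case 1047 (array([415. , 279.3]), 6.64, array([52.1,  8.5]))
 walls (array([419.2, 241. ]), -83.6, array([69.7, 52. ]))
case 1007 (array([424.9, 181.1]), -83.27, array([205.4,  57. ]))
case 155 (array([424.4, 180.9]), -83.74, array([205.3,  56. ]))
 walls (array([425.5, 181.6]), -82.24, array([204. ,  56.5]))
turn 0.001 shift [-0.003 -0.027  1.6  ] now [0.4286 0.1654 0.152 ] ang 6.28 q6 1.67
```

View pics/w15.png

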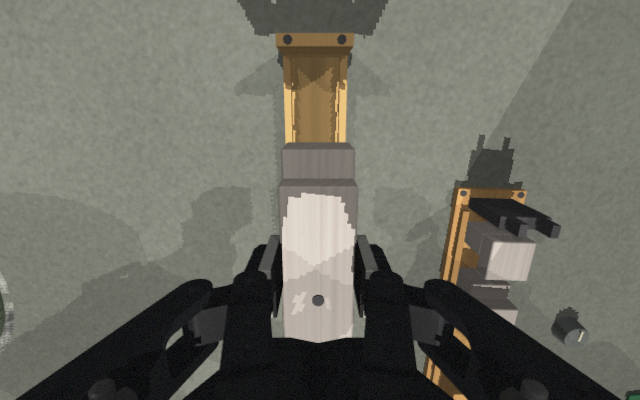

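```bash
python3 -m pendant '[[[0,-0.025,0.3,0],[0,0,0.4,0],[0,0,0.4,0],[0,0,0.25,0],[0,0,0.15,0],[0,0,0.06,0],[0,0,0,0],[0,0,0,0],[0,0,0,0]]]'
python3 -m pendant '[[[0,0,0.02,0],[0,0,0.02,0],[0,0,0,0],[0,0,0,0]]]'
```

```text
time_s: 48.7
ee_pos: [0.4273, 0.1652, 0.0585]
eef_rot: [[-0.109, 0.994, 0.001], [0.994, 0.109, 0.0], [0.0, 0.001, -1.0]]
ft_force: [-0.1, 0.3, -2.4]
grip_width: 0.0338
finger_force: 80.4
time_s: 49.2
ee_pos: [0.4269, 0.1651, 0.0556]
eef_rot: [[-0.109, 0.994, -0.0], [0.994, 0.109, -0.0], [0.0, -0.0, -1.0]]
ft_force: [-0.4, -0.9, -1.9]
grip_width: 0.0343
finger_force: 80.4
```

```bash
python3 -m pendant '[[[0,0,0.02,0],[0,0,0.01,0],[0,0,0,0],[0,0,0,0]]]'
```

```text
time_s: 49.7
ee_pos: [0.4269, 0.1652, 0.0541]
eef_rot: [[-0.109, 0.994, 0.0], [0.994, 0.109, 0.0], [0.0, 0.0, -1.0]]
ft_force: [-1.8, -0.6, 4.4]
grip_width: 0.0343
finger_force: 81.1
```

```bash
python3 -m pendant '[[[0,0,0,0],[0,0,0,0],[0,0,0,0],[0,0,0,0]]]' -1
python3 -m pendant '[[[0,0,-0.4,0],[0,0,-0.8,0],[0,0,-0.7,0],[0,0,-0.4,0],[0,0,0,0],[0,0,0,0]]]'
cat >> h.py <<'E'
def packed(d):
    c=np.array([.4253,.1807]);a=np.radians(96.27);C=cloud(d)
    X=(C[...,:2]-c)@np.array([[np.sin(a),np.cos(a)],[-np.cos(a),np.sin(a)]])*1000
    m=(d["depth"]>0)&(abs(X[...,0])<24)&(abs(X[...,1])<97)&(C[...,2]>.046)&(C[...,2]<.062)&(d["pixels"].min(2)>90)
    if d["fx"]<310:m[240:]=0
    k,l,st,_=cv2.connectedComponentsWithStats(m.astype(np.uint8))
    for i in range(1,k):
        if st[i,4]>40:
            P=X[l==i];print("packed",st[i,4],"y",np.percentile(P[:,1],[1,99]).round(1),"x",np.percentile(P[:,0],[1,99]).round(1),"z",np.median(C[l==i][:,2]).round(4),rect(C[l==i])[1])
E
python3 - <<'E'
from h import *
for n,t in [("top","t8"),("scene","s8"),("wrist","w16")]:
    print(n);packed(snap(n,t))
plan([.5976,.0728,.14],4.35)
E
```

```text
time_s: 50.2
ee_pos: [0.427, 0.1651, 0.0539]
eef_rot: [[-0.109, 0.994, 0.0], [0.994, 0.109, 0.0], [0.0, 0.0, -1.0]]
ft_force: [0.4, -0.2, -1.1]
grip_width: 0.0853
finger_force: 0.0
time_s: 50.95
ee_pos: [0.4263, 0.165, 0.191]
eef_rot: [[-0.109, 0.994, -0.001], [0.994, 0.109, -0.0], [-0.0, -0.001, -1.0]]
ft_force: [0.2, -0.6, 0.1]
grip_width: 0.0851
finger_force: 0.0
top
packed 387 y [-96.1  -6.1] x [-18.1  17.2] z 0.0515 -83.27
scene
packed 726 y [-95.9  22.6] x [-18.2  19.1] z 0.0536 -84.55
wrist
packed 126 y [95.6 96.9] x [-23.5  23.5] z 0.0567 6.07
packed 3688 y [-65.3  23.2] x [-16.6  18.5] z 0.0528 -83.53
turn 0.24 shift [-1.748  2.735  0.844] now [0.426  0.1649 0.1906] ang 6.27 q6 1.67
```

```bash
python3 -m pendant '[[[-0.2,0.3,0,0.24],[-0.35,0.55,0.1,0],[-0.4,0.63,0.2,0],[-0.35,0.55,0.2,0],[-0.25,0.39,0.2,0],[-0.14,0.22,0.144,0],[-0.058,0.095,0,0],[0,0,0,0],[0,0,0,0],[0,0,0,0]]]'
python3 - <<'E'
from h import *
d=snap("wrist","w17");C=cloud(d)
m=(d["depth"]>0)&(abs(C[...,0]-.6)<.08)&(abs(C[...,1]-.09)<.1)&(C[...,2]>.046)&(C[...,2]<.062)&(d["pixels"].min(2)>90)
k,l,st,_=cv2.connectedComponentsWithStats(m.astype(np.uint8))
for i in range(1,k):
    if st[i,4]>25:print("al",st[i],rect(C[l==i]))
plan([.5976,.0728,.056],4.35)
E
```

```text
time_s: 52.35
ee_pos: [0.5985, 0.0742, 0.1419]
eef_rot: [[-0.077, 0.997, 0.001], [0.997, 0.077, 0.0], [-0.0, 0.001, -1.0]]
ft_force: [-0.2, -0.3, -0.0]
grip_width: 0.0851
finger_force: 0.0
al [ 291  102   52   52 2664] (array([594.4, 131.6]), 4.37, array([36. , 34.8]))
al [ 292  192   49   38 1793] (array([598.8,  70.7]), 4.48, array([36. , 30.4]))
turn 0.006 shift [-0.021 -0.018  1.43 ] now [0.5986 0.0741 0.1418] ang 4.4 q6 1.49
```

```bash
python3 -m pendant '[[[-0.015,-0.015,0.4,0],[0,0,0.4,0],[0,0,0.35,0],[0,0,0.2,0],[0,0,0.08,0],[0,0,0,0],[0,0,0,0],[0,0,0,0]]]' -1 80
python3 -m pendant '[[[0,0,0,0],[0,0,0,0],[0,0,0,0],[0,0,0,0],[0,0,0,0]]]' 1 80
python3 -m pendant '[[[0,0,-0.1,0],[0,0,-0.3,0],[0,0,-0.6,0],[0,0,-0.7,0],[0,0,-0.5,0],[0,0,0,0],[0,0,0,0],[0,0,0,0]]]'
cat >> h.py <<'E'
def heldal(d,s):
    C=cloud(d);L=(C-s["ee_pos"])@s["eef_rot"]*1000
    m=(d["depth"]>0)&(abs(L[...,1])<25)&(L[...,2]<8)&(L[...,2]>-12)&(L[...,0]>-30)&(L[...,0]<60)&(d["pixels"].min(2)>90);P=L[m]
    print("heldal",m.sum(),np.percentile(P[:,0],[1,99]).round(1),np.percentile(P[:,1],[1,99]).round(1),np.median(P[:,2]).round(1),np.polyfit(P[:,0],P[:,2],1).round(3))
def cplan(y,z):
    c=np.array([.4253,.1807]);a=np.radians(96.27);p=c+np.array([np.cos(a),np.sin(a)])*y;plan([*p,z],6.27)
E
python3 - <<'E'
from h import *
s=robot.observe();heldal(snap("wrist","w18"),s);cplan(.0425,.15)
E
```

```text
time_s: 53.4
ee_pos: [0.5985, 0.0727, 0.0561]
eef_rot: [[-0.076, 0.997, 0.001], [0.997, 0.076, -0.0], [-0.0, 0.001, -1.0]]
ft_force: [-0.2, -0.5, 0.2]
grip_width: 0.0854
finger_force: 0.0
time_s: 54.02
ee_pos: [0.5983, 0.0726, 0.0559]
eef_rot: [[-0.076, 0.997, 0.001], [0.997, 0.076, -0.0], [-0.0, 0.001, -1.0]]
ft_force: [-0.8, 0.1, 4.2]
grip_width: 0.0338
finger_force: 80.4
time_s: 55.02
ee_pos: [0.5969, 0.0726, 0.1859]
eef_rot: [[-0.076, 0.997, -0.003], [0.997, 0.076, -0.0], [0.0, -0.003, -1.0]]
ft_force: [-0.4, -0.3, -2.0]
grip_width: 0.0342
finger_force: 79.9
heldal 4344 [-16.   13.3] [-15.8  17.9] 1.2 [0.053 1.415]
turn -0.24 shift [ 2.811 -2.648  0.599] now [0.597  0.0727 0.186 ] ang 4.35 q6 1.49
```

```bash
python3 -m pendant '[[[0.2,-0.19,0,-0.24],[0.4,-0.38,0,0],[0.5,-0.47,0,0],[0.5,-0.47,0.1,0],[0.45,-0.424,0.15,0],[0.35,-0.33,0.15,0],[0.22,-0.207,0.1,0],[0.13,-0.122,0.05,0],[0.051,-0.055,0.049,0],[0,0,0,0]]]'
python3 -m pendant '[[[0,0,0,0],[0,0,0,0]]]'
python3 - <<'E'
from h import *
s=robot.observe();d=snap("wrist","w19");heldal(d,s);cplan(.0419,.056)
C=cloud(d);L=(C-s["ee_pos"])@s["eef_rot"]*1000
for r in range(225,345,8):print(r,L[r,318].round(1),d["pixels"][r,318])
E
```

```text
time_s: 56.32
ee_pos: [0.4224, 0.2227, 0.1514]
eef_rot: [[-0.109, 0.994, 0.0], [0.994, 0.109, -0.0], [-0.0, 0.0, -1.0]]
ft_force: [-0.0, 0.1, -1.7]
grip_width: 0.0337
finger_force: 79.9
time_s: 56.58
ee_pos: [0.4226, 0.2225, 0.1516]
eef_rot: [[-0.108, 0.994, 0.0], [0.994, 0.108, 0.0], [0.0, 0.0, -1.0]]
ft_force: [0.1, 0.2, -1.6]
grip_width: 0.0341
finger_force: 79.9
heldal 4091 [-16.1  13.1] [-15.7  17.9] 1.1 [0.02  1.177]
turn -0.005 shift [ 0.    -0.03   1.594] now [0.4225 0.2225 0.1516] ang 6.23 q6 1.79
225 [14.2  1.3 17.2] [124 118 111]
233 [13.   1.3  9.8] [97 92 87]
241 [12.5  1.2  2.1] [135 128 122]
249 [9.1 1.2 0.5] [229 221 210]
257 [4.6 1.2 1.2] [228 221 208]
265 [0.3 1.2 1.3] [218 206 195]
273 [-3.8  1.2  1. ] [200 187 179]
281 [-8.5  1.2  1.5] [204 192 181]
289 [-12.5   1.2   0.8] [202 192 183]
297 [-86.6   1.4  98.4] [232 224 215]
305 [-94.7   1.4  98.3] [234 227 219]
313 [-102.3    1.4   97.5] [234 227 218]
321 [-111.8    1.4   98.9] [235 227 220]
329 [-120.     1.3   98.4] [235 229 221]
337 [-129.8    1.3   99.6] [236 229 221]
```

```bash
python3 -m pendant '[[[0,-0.027,0.3,0],[0,0,0.4,0],[0,0,0.4,0],[0,0,0.25,0],[0,0,0.15,0],[0,0,0.06,0],[0,0,0,0],[0,0,0,0],[0,0,0,0]]]'
python3 -m pendant '[[[0,0,0.03,0],[0,0,0.03,0],[0,0,0.01,0],[0,0,0,0],[0,0,0,0]]]'
```

```text
time_s: 57.75
ee_pos: [0.4208, 0.2227, 0.0583]
eef_rot: [[-0.109, 0.994, 0.001], [0.994, 0.109, 0.0], [0.0, 0.001, -1.0]]
ft_force: [-1.4, -0.5, -1.1]
grip_width: 0.0343
finger_force: 79.9
time_s: 58.38
ee_pos: [0.4204, 0.2226, 0.0539]
eef_rot: [[-0.109, 0.994, -0.0], [0.994, 0.109, -0.0], [-0.0, -0.0, -1.0]]
ft_force: [-2.2, -0.3, 3.6]
grip_width: 0.0342
finger_force: 80.4
```

```bash
python3 -m pendant '[[[0,0,0,0],[0,0,0,0],[0,0,0,0],[0,0,0,0]]]' -1
python3 -m pendant '[[[0,0,-0.4,0],[0,0,-0.8,0],[0,0,-0.6,0],[0,0,0,0],[0,0,0,0]]]'
python3 - <<'E'
from h import *
packed(snap("scene","s9"));packed(snap("top","t9"));plan([.5931,.1326,.14],4.35)
E
```

```text
time_s: 58.88
ee_pos: [0.4205, 0.2226, 0.0536]
eef_rot: [[-0.109, 0.994, -0.0], [0.994, 0.109, 0.0], [0.0, -0.0, -1.0]]
ft_force: [1.0, -0.1, 0.2]
grip_width: 0.0857
finger_force: 0.0
time_s: 59.5
ee_pos: [0.4201, 0.2225, 0.1611]
eef_rot: [[-0.109, 0.994, -0.001], [0.994, 0.109, -0.0], [-0.0, -0.001, -1.0]]
ft_force: [-0.1, -0.8, -0.4]
grip_width: 0.0855
finger_force: 0.0
packed 931 y [-95.7  53.9] x [-19.1  18.9] z 0.0535 -85.14
packed 647 y [-95.7  51.5] x [-18.1  16.9] z 0.0515 -83.43
turn 0.24 shift [-1.71   2.773  0.34 ] now [0.4194 0.2223 0.1604] ang 6.27 q6 1.79
```

```bash
python3 -m pendant '[[[-0.2,0.32,0,0.24],[-0.35,0.57,0,0],[-0.4,0.65,0.1,0],[-0.35,0.57,0.1,0],[-0.2,0.325,0.1,0],[-0.13,0.21,0.04,0],[-0.08,0.128,0,0],[0,0,0,0],[0,0,0,0],[0,0,0,0]]]'
python3 - <<'E'
from h import *
d=snap("wrist","w20");C=cloud(d)
m=(d["depth"]>0)&(abs(C[...,0]-.6)<.08)&(abs(C[...,1]-.13)<.1)&(C[...,2]>.046)&(C[...,2]<.062)&(d["pixels"].min(2)>90)
k,l,st,_=cv2.connectedComponentsWithStats(m.astype(np.uint8))
for i in range(1,k):
    if st[i,4]>25:print("al",st[i],rect(C[l==i]))
plan([.5931,.1326,.056],4.35)
E
```

```text
time_s: 60.85
ee_pos: [0.594, 0.1341, 0.1416]
eef_rot: [[-0.077, 0.997, 0.0], [0.997, 0.077, 0.0], [0.0, 0.0, -1.0]]
ft_force: [0.2, -0.2, -0.3]
grip_width: 0.0854
finger_force: 0.0
al [ 293  185   48   47 2151] (array([594.5, 131.8]), 3.42, array([36. , 35.9]))
turn 0.006 shift [-0.023 -0.019  1.427] now [0.5941 0.1341 0.1416] ang 4.4 q6 1.59
```

```bash
python3 -m pendant '[[[-0.018,-0.015,0.4,0],[0,0,0.4,0],[0,0,0.35,0],[0,0,0.2,0],[0,0,0.08,0],[0,0,0,0],[0,0,0,0],[0,0,0,0]]]' -1 80
python3 -m pendant '[[[0,0,0,0],[0,0,0,0],[0,0,0,0],[0,0,0,0],[0,0,0,0]]]' 1 80
python3 -m pendant '[[[0,0,-0.1,0],[0,0,-0.3,0],[0,0,-0.6,0],[0,0,-0.7,0],[0,0,-0.5,0],[0,0,0,0],[0,0,0,0],[0,0,0,0]]]'
python3 - <<'E'
from h import *
s=robot.observe();d=snap("wrist","w21");heldal(d,s);cplan(.0765,.15)
C=cloud(d);L=(C-s["ee_pos"])@s["eef_rot"]*1000
for r in range(225,300,8):print(r,L[r,318].round(1))
E
```

```text
time_s: 61.9
ee_pos: [0.5942, 0.1325, 0.0562]
eef_rot: [[-0.076, 0.997, 0.001], [0.997, 0.076, 0.0], [0.0, 0.001, -1.0]]
ft_force: [-0.1, 0.2, -0.4]
grip_width: 0.0853
finger_force: 0.0
time_s: 62.52
ee_pos: [0.5941, 0.1325, 0.0559]
eef_rot: [[-0.076, 0.997, 0.001], [0.997, 0.076, -0.0], [-0.0, 0.001, -1.0]]
ft_force: [-0.6, -0.7, 4.0]
grip_width: 0.034
finger_force: 80.4
time_s: 63.52
ee_pos: [0.5926, 0.1324, 0.186]
eef_rot: [[-0.076, 0.997, -0.003], [0.997, 0.076, -0.0], [-0.0, -0.003, -1.0]]
ft_force: [-0.7, 0.0, -0.5]
grip_width: 0.0338
finger_force: 79.9
heldal 5111 [-17.8  17.4] [-15.9  17.8] 1.2 [0.029 1.368]
turn -0.24 shift [ 2.38  -2.685  0.6  ] now [0.5927 0.1324 0.186 ] ang 4.35 q6 1.59
225 [16.8  1.2 11.1]
233 [17.2  1.2  0.7]
241 [12.4  1.2  2.2]
249 [9.  1.2 0.9]
257 [4.8 1.2 0.9]
265 [1.  1.2 0.3]
273 [-3.4  1.2  0.4]
281 [-7.9  1.2  0.6]
289 [-12.9   1.2   1.6]
297 [-17.4   1.2   1.4]
```

```bash
python3 -m pendant '[[[0.18,-0.2,0,-0.24],[0.34,-0.38,0,0],[0.43,-0.48,0,0],[0.43,-0.48,0.1,0],[0.38,-0.43,0.15,0],[0.29,-0.33,0.15,0],[0.18,-0.207,0.1,0],[0.1,-0.122,0.05,0],[0.038,-0.056,0.049,0],[0,0,0,0]]]'
python3 -m pendant '[[[0,0,0,0],[0,0,0,0]]]'
python3 - <<'E'
from h import *
s=robot.observe();d=snap("wrist","w22");heldal(d,s);cplan(.0758,.056);case(d);case(snap("top","t10"));case(snap("scene","s10"))
E
```

```text
time_s: 64.82
ee_pos: [0.4186, 0.2564, 0.1515]
eef_rot: [[-0.109, 0.994, 0.0], [0.994, 0.109, -0.0], [-0.0, 0.0, -1.0]]
ft_force: [-0.5, -0.3, -1.4]
grip_width: 0.0341
finger_force: 79.9
time_s: 65.08
ee_pos: [0.4189, 0.2563, 0.1517]
eef_rot: [[-0.109, 0.994, 0.0], [0.994, 0.109, 0.0], [0.0, 0.0, -1.0]]
ft_force: [0.3, 0.2, -1.2]
grip_width: 0.0337
finger_force: 79.9
heldal 4922 [-17.8  17.3] [-15.8  17.9] 1.2 [0.01  1.221]
turn -0.004 shift [-1.000e-03 -3.000e-02  1.595e+00] now [0.4188 0.2563 0.1517] ang 6.23 q6 1.86
case 1710 (array([416.8, 262.2]), 6.61, array([52. , 43.3]))
case 808 (array([414.9, 279.4]), 6.42, array([51.7,  8.8]))
 walls (array([416.7, 262.1]), 6.4, array([51.8, 43.3]))
case 371 (array([424.9, 178.9]), -83.78, array([202.3,  52.6]))
case 78 (array([425.3, 177.5]), -83.88, array([199.2,  51.8]))
 walls (array([424.7, 179. ]), -83.59, array([202.5,  52.3]))
case 734 (array([425.5, 181.3]), -83.36, array([205.2,  55.3]))
case 165 (array([425. , 181.1]), -83.36, array([205. ,  54.3]))
 walls (array([428.5, 181.6]), -81.08, array([206.1,  54.4]))
```

View pics/w22.png

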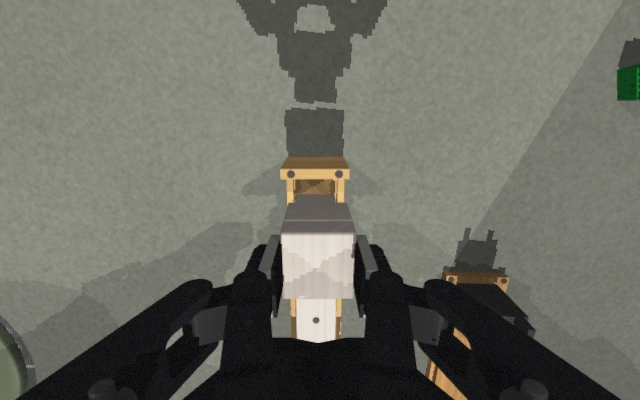

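```bash
python3 -m pendant '[[[0,-0.027,0.3,0],[0,0,0.4,0],[0,0,0.4,0],[0,0,0.25,0],[0,0,0.15,0],[0,0,0.06,0],[0,0,0,0],[0,0,0,0],[0,0,0,0]]]'
python3 -m pendant '[[[0,0,0.03,0],[0,0,0.03,0],[0,0,0.01,0],[0,0,0,0],[0,0,0,0]]]'
```

```text
time_s: 66.35
ee_pos: [0.4171, 0.2565, 0.0584]
eef_rot: [[-0.109, 0.994, 0.001], [0.994, 0.109, 0.0], [0.0, 0.001, -1.0]]
ft_force: [0.1, -0.0, -1.0]
grip_width: 0.0342
finger_force: 79.9
time_s: 66.97
ee_pos: [0.4167, 0.2564, 0.054]
eef_rot: [[-0.109, 0.994, 0.0], [0.994, 0.109, -0.0], [-0.0, 0.0, -1.0]]
ft_force: [-1.6, -1.0, 4.4]
grip_width: 0.0338
finger_force: 80.4
```

```bash
python3 -m pendant '[[[0,0,0,0],[0,0,0,0],[0,0,0,0],[0,0,0,0]]]' -1
python3 -m pendant '[[[0,0,-0.4,0],[0,0,-0.8,0],[0,0,-0.8,0],[0,0,-0.6,0],[0,0,0,0],[0,0,0,0]]]'
python3 - <<'E'
from h import *
for n,t in [("top","t11"),("scene","s11"),("wrist","w23")]:
    print(n);packed(snap(n,t))
plan([.4267,-.2022,.2],4.3)
E
```

```text
time_s: 67.47
ee_pos: [0.4168, 0.2564, 0.0537]
eef_rot: [[-0.109, 0.994, -0.0], [0.994, 0.109, 0.0], [0.0, -0.0, -1.0]]
ft_force: [-0.6, 0.8, 0.2]
grip_width: 0.0856
finger_force: 0.0
time_s: 68.22
ee_pos: [0.4163, 0.2562, 0.2092]
eef_rot: [[-0.109, 0.994, -0.001], [0.994, 0.109, -0.0], [-0.0, -0.001, -1.0]]
ft_force: [-0.2, -0.1, 0.1]
grip_width: 0.0851
finger_force: 0.0
top
packed 857 y [-95.2  95.5] x [-18.6  17.3] z 0.0516 -84.66
scene
packed 1199 y [-95.   95.3] x [-18.8  19.1] z 0.0535 -84.19
wrist
packed 96 y [95.4 96.9] x [-23.5  23.2] z 0.0568 6.45
packed 1330 y [58.  92.9] x [-16.8  18.3] z 0.0528 -82.6
packed 1011 y [25.9 54.8] x [-17.3  18. ] z 0.0528 5.58
packed 244 y [16.8 23.7] x [-16.4  18.2] z 0.0527 6.61
turn 0.247 shift [-7.629 -0.392  0.14 ] now [0.4158 0.256  0.2084] ang 6.27 q6 1.86
```

```bash
python3 - <<'E'
import cv2
s=cv2.imread("pics/s11.png");cv2.imwrite("pics/c3.png",cv2.resize(s[160:290,330:490],(800,650))[:600])
E
```

```text
(no output)
```

View pics/c3.png

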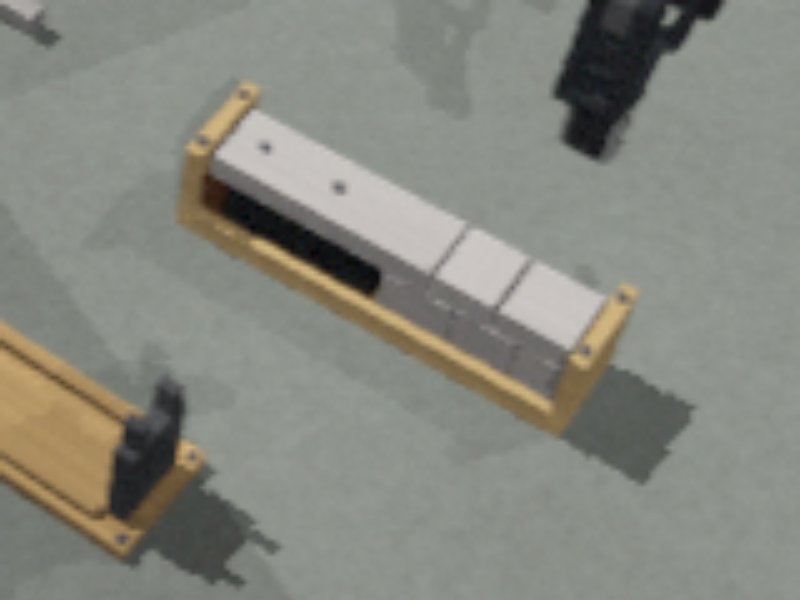

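```bash
python3 -m pendant '[[[-0.4,-0.02,0,0.247],[-0.7,-0.036,0,0],[-0.8,-0.041,0,0],[-0.9,-0.046,0,0],[-0.9,-0.046,0,0],[-0.9,-0.046,0,0],[-0.9,-0.046,0,0],[-0.8,-0.041,0,0],[-0.7,-0.036,0,0],[-0.4,-0.02,0,0]]]' -1
python3 -m pendant '[[[-0.229,-0.014,0.14,0],[0,0,0,0],[0,0,0,0],[0,0,0,0]]]'
python3 - <<'E'
from h import *
d=snap("wrist","w24");C=cloud(d)
m=(d["depth"]>0)&(C[...,2]>.038)&(C[...,2]<.055)&(abs(C[...,0]-.425)<.05)&(abs(C[...,1]+.2)<.05)
print("tab",m.sum(),rect(C[m]))
plan([.4268,-.2024,.0365],4.35)
for n,z in [("top",0),("scene",0)]:
    d=snap(n,"r"+n);C=cloud(d);px=d["pixels"].astype(int)
    R=(d["depth"]>0)&(abs(C[...,0]-.6)<.05)&(abs(C[...,1]-.03)<.17)
    m=R&(px[...,0]>px[...,2]+35)&(C[...,2]>.004)&(C[...,2]<.018);print("rack",rect(C[m]))
    m=R&(px.max(2)<90)&(C[...,2]>.06)&(C[...,2]<.08)
    k,l,st,_=cv2.connectedComponentsWithStats(m.astype(np.uint8))
    m=R&(C[...,2]>.066)&(C[...,2]<.082)
    for s in (C[...,1]<.03,C[...,1]>.03):print("bracket",(m&s).sum(),rect(C[m&s]))
E
```

```text
time_s: 69.62
ee_pos: [0.4276, -0.1899, 0.2087]
eef_rot: [[-0.073, 0.997, -0.001], [0.997, 0.073, 0.001], [0.001, -0.001, -1.0]]
ft_force: [0.5, -0.1, -1.7]
grip_width: 0.0854
finger_force: 0.0
time_s: 70.12
ee_pos: [0.4284, -0.2009, 0.2014]
eef_rot: [[-0.076, 0.997, -0.0], [0.997, 0.076, 0.0], [0.0, -0.0, -1.0]]
ft_force: [0.0, 0.2, -0.6]
grip_width: 0.0852
finger_force: 0.0
tab 483 (array([ 427.4, -201.5]), -85.53, array([39.4, 10.9]))
turn 0.003 shift [-0.021 -0.03   2.75 ] now [ 0.4285 -0.201   0.2015] ang 4.37 q6 0.9
rack (array([601.7,  29.6]), -85.74, array([298.3,  65.1]))
bracket 18 (array([ 612.3, -106.5]), 0.78, array([30.8,  8.8]))
bracket 21 (array([591.3, 165.7]), 10.01, array([31.5,  9.4]))
rack (array([599.9,  30.9]), -85.51, array([299.4,  69.7]))
bracket 42 (array([ 612.5, -105.1]), 6.25, array([30.9, 10.7]))
bracket 50 (array([590.8, 167.9]), 6.14, array([31.5, 11.2]))
```

```bash
python3 -m pendant '[[[-0.02,-0.025,0.4,0],[0,0,0.6,0],[0,0,0.7,0],[0,0,0.5,0],[0,0,0.3,0],[0,0,0.15,0],[0,0,0.07,0],[0,0,0,0],[0,0,0,0]]]' -1 60
python3 -m pendant '[[[0,0,0,0],[0,0,0,0],[0,0,0,0],[0,0,0,0],[0,0,0,0],[0,0,0,0]]]' 1 60
python3 -m pendant '[[[0,0,-0.2,0],[0,0,-0.4,0],[0,0,-0.7,0],[0,0,-0.7,0],[0,0,-0.4,0],[0,0,0,0],[0,0,0,0],[0,0,0,0]]]'
python3 - <<'E'
from h import *
s=robot.observe();plan([.6018,.0306,.176],4.35)
d=snap("wrist","w25");C=cloud(d);L=(C-s["ee_pos"])@s["eef_rot"]*1000
m=(d["depth"]>0)&(abs(L[...,1])<9)&(L[...,2]>14)&(L[...,2]<26)&(L[...,0]>22)&(d["pixels"].min(2)>90);P=L[m]
print("bar",m.sum(),P[:,0].max(),np.median(P[:,1]),np.polyfit(P[:,0],P[:,1],1),np.polyfit(P[:,0],P[:,2],1))
m=(d["depth"]>0)&(abs(L[...,1])<9)&(L[...,2]>-20)&(L[...,2]<-4)&(abs(L[...,0])<30);P=L[m];print("tab",m.sum(),np.percentile(P[:,0],[1,99]) if m.any() else 0)
m=(d["depth"]>0)&(d["pixels"][...,0].astype(int)>d["pixels"][...,2].astype(int)+20)&(abs(L[...,1])<7)&(abs(L[...,0])<35)&(L[...,2]<15);P=L[m];print("brown",m.sum(),np.percentile(P[:,0],[1,99]),np.percentile(P[:,2],[1,99]))
E
```

```text
time_s: 71.4
ee_pos: [0.4275, -0.2034, 0.0388]
eef_rot: [[-0.075, 0.997, 0.001], [0.997, 0.075, -0.001], [-0.001, 0.001, -1.0]]
ft_force: [-0.0, 0.1, -0.1]
grip_width: 0.0854
finger_force: 0.0
time_s: 72.15
ee_pos: [0.427, -0.2032, 0.0383]
eef_rot: [[-0.075, 0.997, 0.0], [0.997, 0.075, -0.0], [-0.0, 0.0, -1.0]]
ft_force: [0.0, 0.4, 3.9]
grip_width: 0.011
finger_force: 59.2
time_s: 73.15
ee_pos: [0.4261, -0.2025, 0.1808]
eef_rot: [[-0.075, 0.997, -0.002], [0.997, 0.075, 0.002], [0.002, -0.002, -1.0]]
ft_force: [-0.0, -0.2, -2.2]
grip_width: 0.0108
finger_force: 58.7
turn -0.007 shift [3.652 3.215 0.079] now [ 0.4261 -0.2025  0.1808] ang 4.29 q6 0.9
bar 5051 117.195519943415 1.2419634270409212 [8.48521332e-04 9.86567934e-01] [-7.06659071e-04  2.26099917e+01]
tab 2445 [-17.21853511  21.12100719]
brown 2365 [-17.21769894  21.48969253] [-9.02415711 13.69483952]
```

```bash
python3 -m pendant '[[[0.3,0.265,0,0],[0.55,0.485,0,0],[0.65,0.573,0,0],[0.65,0.573,0,0],[0.55,0.485,0,0],[0.4,0.353,0,0],[0.3,0.265,0,0],[0.15,0.132,0,0],[0.082,0.084,0,0],[0,0,0,0]]]'
python3 -m pendant '[[[0,0,0.3,0],[0,0,0.5,0],[0,0,0.2,0],[0,0,0,0],[0,0,0,0],[0,0,0,0]]]'
python3 - <<'E'
from h import *
plan([.6018,.0294,.094],4.35)
snap("wrist","w26")
d=snap("scene","s12");im=d["pixels"][150:310,230:430,::-1];cv2.imwrite("pics/c4.png",cv2.resize(im,(750,600)))
E
```

```text
time_s: 74.45
ee_pos: [0.6028, 0.0283, 0.1818]
eef_rot: [[-0.075, 0.997, -0.001], [0.997, 0.075, -0.0], [-0.0, -0.001, -1.0]]
ft_force: [-0.5, 0.4, -2.6]
grip_width: 0.0109
finger_force: 58.8
time_s: 75.2
ee_pos: [0.6039, 0.0285, 0.1233]
eef_rot: [[-0.075, 0.997, 0.002], [0.997, 0.075, -0.0], [-0.0, 0.002, -1.0]]
ft_force: [-0.1, -0.1, -1.7]
grip_width: 0.0106
finger_force: 58.7
turn -0.007 shift [ 0.017 -0.033  0.489] now [0.6039 0.0285 0.1233] ang 4.29 q6 1.42
```

View pics/w26.png

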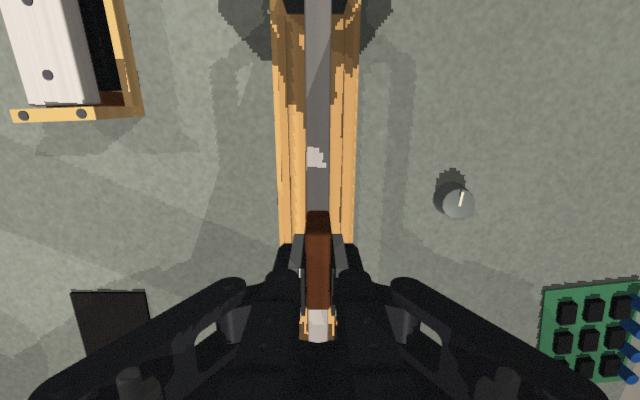

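```bash
python3 -m pendant '[[[0.017,-0.028,0,0],[0,0,0,0],[0,0,0.1,0],[0,0,0.1,0],[0,0,0.1,0],[0,0,0.08,0],[0,0,0,0],[0,0,0,0]]]'
```

```text
time_s: 76.3
ee_pos: [0.6014, 0.0295, 0.0994]
eef_rot: [[-0.075, 0.997, 0.0], [0.997, 0.075, -0.0], [-0.0, 0.0, -1.0]]
ft_force: [0.7, -0.3, -2.4]
grip_width: 0.011
finger_force: 58.7
```

```bash
python3 - <<'E'
from h import *
plan([.6018,.0294,.094],4.35)
E
```

```text
turn -0.006 shift [-0.002  0.006  0.091] now [0.6014 0.0295 0.0994] ang 4.3 q6 1.42
```

Inside the slots without contact (bar underside ≈ 64 mm). Lower the rest.

```bash
python3 -m pendant '[[[0,0,0.04,0],[0,0,0.03,0],[0,0,0.02,0],[0,0,0,0],[0,0,0,0],[0,0,0,0]]]'
```

```text
time_s: 77.05
ee_pos: [0.6013, 0.0295, 0.094]
eef_rot: [[-0.075, 0.997, 0.0], [0.997, 0.075, -0.0], [-0.0, 0.0, -1.0]]
ft_force: [-0.4, -0.1, -1.3]
grip_width: 0.0109
finger_force: 58.7
```

```bash
python3 -m pendant '[[[0,0,0.015,0],[0,0,0,0],[0,0,0,0]]]'
python3 -m pendant '[[[0,0,0,0],[0,0,0,0],[0,0,0,0],[0,0,0,0],[0,0,0,0]]]' -1
python3 -m pendant '[[[0,0,-0.2,0],[0,0,-0.6,0],[0,0,-0.9,0],[0,0,-0.9,0],[0,0,-0.3,0],[0,0,0,0],[0,0,0,0]]]'
python3 - <<'E'
from h import *
for n,t in [("wrist","w27"),("top","t13"),("scene","s13")]:
    d=snap(n,t);C=cloud(d);px=d["pixels"].astype(int);v=np.mgrid[0:400,0:640][0]
    R=(d["depth"]>0)&(abs(C[...,0]-.6)<.06)&(abs(C[...,1]-.03)<.19)
    if n=="wrist":R[240:,:240]=0;R[240:,400:]=0
    for nm,a,b in [("bar",.064,.078),("tab",.09,.11),("rack",.005,.018)]:
        m=R&(C[...,2]>a)&(C[...,2]<b)
        m&={"bar":px.min(2)>90,"tab":px[...,0]>0,"rack":px[...,0]>px[...,2]+35}[nm]
        print(n,nm,m.sum(),rect(C[m]),np.median(C[m][:,2]).round(4))
    packed(d)
E
```

```text
time_s: 77.42
ee_pos: [0.6014, 0.0295, 0.0934]
eef_rot: [[-0.075, 0.997, 0.0], [0.997, 0.075, -0.0], [-0.0, 0.0, -1.0]]
ft_force: [0.1, -0.3, 1.3]
grip_width: 0.0108
finger_force: 59.2
time_s: 78.05
ee_pos: [0.6013, 0.0295, 0.0931]
eef_rot: [[-0.075, 0.997, 0.0], [0.997, 0.075, -0.0], [-0.0, 0.0, -1.0]]
ft_force: [-0.6, -0.3, -0.2]
grip_width: 0.0854
finger_force: 0.0
time_s: 78.92
ee_pos: [0.6006, 0.0296, 0.2662]
eef_rot: [[-0.075, 0.997, -0.002], [0.997, 0.075, 0.0], [0.0, -0.002, -1.0]]
ft_force: [-0.2, -0.0, -0.7]
grip_width: 0.0852
finger_force: 0.0
wrist bar 2637 (array([602.8,  31. ]), -86.03, array([308.5,  28.4])) 0.0708
wrist tab 476 (array([602.3,  31. ]), -85.88, array([39.2, 11.2])) 0.1006
wrist rack 7721 (array([603.,  31.]), -85.67, array([299.2,  64.1])) 0.0093
packed 3791 y [-90.3   7.7] x [-16.1  19.3] z 0.0527 -83.99
packed 122 y [-96.9 -93.8] x [-23.6  23.3] z 0.0567 6.05
top bar 153 (array([607.9, -74.9]), -78.12, array([98.2, 23.7])) 0.0699
top tab 0 (array([0., 0.]), 0.0, array([0., 0.])) nan
top rack 266 (array([609.6, -71.3]), -85.59, array([96.3, 64.8])) 0.0099
packed 116 y [70.9 96.4] x [-22.8  21.5] z 0.0516 1.36
scene bar 559 (array([599.9,  29.6]), -84.37, array([309.9,  22.4])) 0.0712
scene tab 130 (array([601.2,  30.8]), -85.61, array([39.8, 13.4])) 0.0999
scene rack 2100 (array([603.7,  30.7]), -84.87, array([300.8,  64.5])) 0.0099
packed 1202 y [-95.4  95.4] x [-19.4  18.8] z 0.0534 -84.09
  return _methods._mean(a, axis=axis, dtype=dtype,
  ret = ret.dtype.type(ret / rcount)
```

View pics/s13.png

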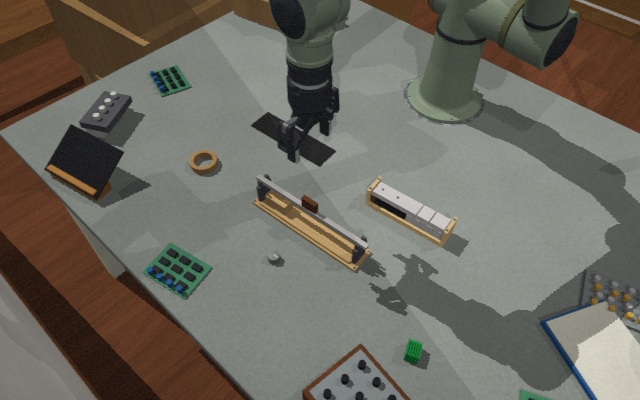

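The picture shows the bar seated in both brackets (258,185 to 365,245), its centre matching the rack's. The case is packed (410,208), and the tape roll (203,162), knob (275,259) and green block (413,351) have not been touched. I'm handing the job in.

```bash
python3 -c "
from rig import robot
print(robot.hand_in())"
```

```text
the job is handed in; nothing more can be done
None
```

I handed the job in at about 79 s of the 210 s; the hand-in returned no verdict. By the last camera check, all three heatsinks and the three aluminium pieces are packed home in the case, the bar is back centred in both brackets, and the tape roll and spare knob were not touched.

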